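# Clear two reagent bottles, fetch the specimen cup behind them, put the bottles back

## Task

The red-lidded specimen cup is boxed in behind the two reagent bottles on the grey stand. First move both bottles, upright, into the dark side tray, leaving the cup where it is; then put the cup upright in the yellow round holder, and only after that put each bottle back upright in the middle of its own tile on the stand (blue-capped bottle on the blue tile, black-capped bottle on the green tile). Do not tip anything over and do not disturb the timer or the blue tip box.

Things in the scene. Friction and masses are not known exactly. Their poses are not given: they have to be found in the camera images.
- blue_capped_bottle: white round reagent bottle with a blue screw cap and a blue band, standing on the blue tile; body 58 mm diameter up to 109 mm, cap 32 mm diameter from 109 to 125 mm; origin at the centre of its underside, z up; about 0.16 kg
- black_capped_bottle: beige round reagent bottle with a black screw cap and a green band, standing on the green tile; body 62 mm diameter up to 125 mm, cap 35 mm diameter from there to 146 mm; origin at the centre of its underside, z up; about 0.2 kg
- specimen_cup: small white specimen cup with a red lid, standing on the stand behind and between the bottles; foot 42 mm diameter up to 36 mm, lid 48 mm diameter from 36 to 50 mm; origin at the centre of its underside, z up; about 0.04 kg
- stand: fixed grey stand, 136 mm (its x) by 162 mm (its y), with a low rim 13 mm high; floor 8 mm above the worktop; origin at the centre of its underside. The tiles are centred 27 mm to its -x (robot) side and 38 mm to either side in its y; the cup starts about 30 mm to its +x (rear) side, on a white disc 10 mm above the worktop
- blue_tile: fixed blue square tile, 70 mm side, 2 mm thick, on the stand: home of the blue-capped bottle; origin at the centre of its underside, its top is 10 mm above the worktop; left or right tile differs from start to start
- green_tile: fixed green square tile, 70 mm side, 2 mm thick, on the stand: home of the black-capped bottle; origin at the centre of its underside, its top is 10 mm above the worktop; left or right tile differs from start to start
- side_tray: fixed dark shallow tray, 118 mm (its x) by 200 mm (its y), the side area; its flat floor is 6 mm above the worktop, with a 3 mm wide rim round it rising to 12 mm above the worktop; origin at the centre of its underside; on its middle line, 50 mm to either side of the centre along its y, there is room for both bottles
- cup_holder: fixed round yellow holder, 76 mm outside diameter on a 92 mm foot, 14 mm high, with an open round well 68 mm wide; the well's floor is 6 mm above the worktop; origin at the centre of its underside
- timer: white timer with coloured keys, 58 x 72 x 18 mm, loose bystander lying on the worktop behind the work; origin at the centre of its underside
- tip_box: blue box of white pipette tips, 75 x 120 x 67 mm, loose bystander behind the work; origin at the centre of its underside
Things that resemble listed ones, but are neither listed nor needed, are in the scene too. Leave any orange look-alike of the black_capped_bottle alone. Several things look just like the cup_holder: the one meant starts nearest to the robot's base.

How it is judged:
By the outcome, as a careful person would: the job done as asked, in the order asked, and still so for the second after the job is handed in, with the robot touching nothing.
It also fails if it takes over 136 s, if anything falls off the work surface, if the arm or the gripper's body presses on something with over 40 N, if the wrist force passes 120 N, or if a joint passes its speed limit or range.

## Robot

A 7-joint arm with a two-finger parallel gripper is mounted at the origin on a cart in front of the work surface, level with it; the furniture and walls round the work are solid. World frame = base frame: x ahead of the robot, y to its left, z up, the work surface at z = 0. Lengths are in m, angles in rad, forces in N, time in s.
With the tool pointing down it reaches from about 0.35 to 0.9 m from the base axis. Payload 8.1 kg.
Tool frame: the origin (TCP) lies midway between the tips of the shut fingers; the grasp point (between the pads) lies arm.hold_point_z behind it (arm.hold_point_z is the distance from the TCP to the grasp point, in m); z points along the fingers, x is the direction in which the jaws open and shut, and the axes are right-handed (so a half turn about z gives the same grasp; the last joint's range is limited). The gripper opens to 92 mm and grips with 3 to 60 N. Pads are 19 mm wide; open, the fingers measure 130 mm over their backs; the gripper's body (75 mm by 190 mm) begins 47 mm behind the grasp point.
Start: joints at [1.054, 0.434, 0.025, 1.573, -0.012, 1.134, -0.075], TCP at [0.251, -0.572, 0.227] pointing down, gripper open.
Joint ranges: [-2.62, 2.62], [-0.44, 2.09], [-1.27, 1.32], [0.08, 2.57], [-1.32, 4.46], [0.12, 2], [-2.74, 2.74]. Speed limits (rad/s): [2.22, 2.22, 3.01, 3.01, 3.14, 3.14, 3.14].

## Interface

Orientations are given as a rotation vector (axis times angle).
In Python, from cell import arm gives the robot as it stands.
- The arm moves only by the shell command python3 -m pendant 'ROWS' [FORCE]. ROWS is JSON, a list of rows, each an object with "dp": the shift along the tool's x, y, z in m, a list of three; "rotation": the turn, a rotation vector about the tool's x, y, z in rad, a list of three; "fingers": the closure, from -1 (fully open) to 1 (shut). In form: [{"dp": [x, y, z], "rotation": [rx, ry, rz], "fingers": fingers}, ...]. A call has 1 to 20 rows; each row is the pose to reach, as a shift and turn from the pose measured when the call began, along the tool's axes at that moment; what a row does not reach only later rows make up. A row lasts 1/8 s, in which the tool goes at most 62.5 mm and 10.7 degrees, less where a joint would pass 70% of its speed; a pose out of reach is approached as far as the arm can. A call with a gripper value outside its range is refused whole. The fingers move at their own pace and stop on an object; FORCE is the grip in N (left out, the last holds). Time passes only in rows, so rows that repeat a pose let the fingers close. It gives the time, the measured TCP pose, the force and the opening at its end, in the units of the state.
- arm.observe(): the state, without advancing time (a new reading comes with each control period).
- arm.get_image(name): name is "scene" or "top" or "wrist"; returns the picture (420x560x3 uint8, blue, green, red); there is no depth.
- arm.camera_params(name): a dict with "camera_matrix" (3x3 intrinsics, pixels), "k1" (the pictures are not rectified: a ray, as slopes to the right and down, at radius r is drawn at 1 + k1 r^2 times it, then the intrinsics apply), "rvec" (rotation vector, rad) and "tvec" (3), from world to camera coordinates, as OpenCV has them. Camera axes: x right, y down, z forward; pixel columns grow to the right and rows downward; lengths in m; the calibration is good to about 2 mm. A picture is of the moment at which its call begins: read the wrist's pose just before it. camera_params takes no time and is no camera call; for the wrist camera it gives the pose at the moment of the call.
- arm.sign_off(): hands the job in, once; it reports no verdict.
The state is a dict: "clock": time; "joints": joint angles; "dq": joint speeds; "joint_efforts": joint torques, N m; "position": TCP position; "ee_rot": TCP orientation; "force": force on the tool from outside, world axes, zero at the start; "ft_torque": the same for the moment, N m; "width": opening from 0.0 (shut) to 1.0 (fully open).
Only numpy, scipy, OpenCV 4.12 (cv2) and the standard library are available. Lean on these libraries where they do the work, as an engineer would, in place of code of your own. Each camera call takes 0.05 s, during which the arm holds its last target.

## Working session

There is one attempt and no reset: what is moved stays moved. The work goes in short steps, Python scripts to look and compute and a shell command to move; the robot and the scene stay as the last step left them, time stands still between calls to the robot, and variables do not carry over. Pictures are saved under pics/ and viewed, and the job is handed in when it is done.

```bash
ls; mkdir -p pics
python3 - <<'E'
from cell import arm
import cv2,numpy as np
s=arm.observe()
for k,v in s.items(): print(k,np.round(v,4).tolist())
print(arm.hold_point_z)
for n in ("scene","top","wrist"):
    im=arm.get_image(n); cv2.imwrite(f"pics/{n}0.png",im)
    p=arm.camera_params(n); print(n,{k:np.round(v,4).tolist() for k,v in p.items()})
E
```

```text
pics
clock 0.0
joints [1.0543, 0.4352, 0.025, 1.5741, -0.0116, 1.134, -0.0751]
dq [0.0014, 0.0003, -0.0016, -0.0003, -0.0001, -0.0007, 0.0001]
joint_efforts [-0.0004, -66.7849, 0.9847, -31.4456, -0.0606, 0.0425, 0.0002]
position [0.2511, -0.5718, 0.226]
ee_rot [-2.6297, 1.7174, 0.0021]
force [0.728, 0.2533, -0.2457]
ft_torque [0.0084, -0.0422, -0.0677]
width 1.0032
0.0188
scene {'camera_matrix': [[412.4651, 0.0, 283.6628], [0.0, 412.4651, 205.9284], [0.0, 0.0, 1.0]], 'k1': -0.1214, 'rvec': [1.4005, -2.1941, 0.8891], 'tvec': [0.2818, 0.4173, 0.7682]}
top {'camera_matrix': [[395.8566, 0.0, 276.6071], [0.0, 395.8566, 210.2128], [0.0, 0.0, 1.0]], 'k1': 0.0303, 'rvec': [2.1872, -2.1356, 0.1418], 'tvec': [0.0106, 0.5881, 0.8508]}
wrist {'camera_matrix': [[360.2263, 0.0, 279.2759], [0.0, 360.2263, 214.7286], [0.0, 0.0, 1.0]], 'k1': 0.0101, 'rvec': [-2.4291, 1.5847, 0.225], 'tvec': [-0.6245, -0.0349, 0.3905]}
```

View pics/scene0.png

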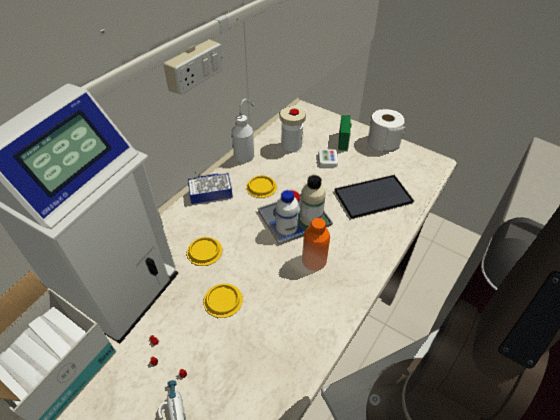

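View pics/top0.png

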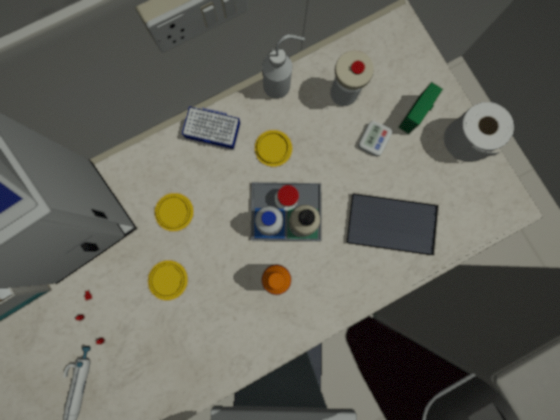

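View pics/wrist0.png

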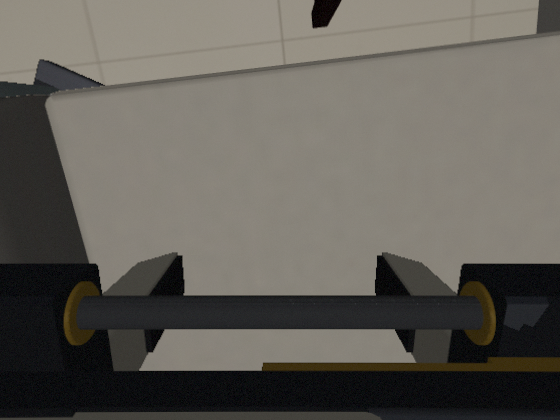

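The scene and top pictures show the stand at top (286,212), the blue cap at (268,217), the black cap at (306,217) and the cup's red lid at (288,197). The tray is at (393,224), the orange look-alike at (276,279), and three yellow holders at (273,148), (174,212) and (168,281). Next I'll turn these into world positions.

```bash
cat > h.py <<'E'
import cv2,numpy as np
from cell import arm
def cam(n):
    p=arm.camera_params(n);R=cv2.Rodrigues(np.array(p['rvec'],float))[0]
    return np.array(p['camera_matrix']),p['k1'],R,np.array(p['tvec'],float)
def ray(c,uv):
    K,k1,R,t=c
    d=cv2.undistortPoints(np.array([[uv]],float),K,np.array([k1,0,0,0.]),)[0,0]
    v=R.T@np.array([d[0],d[1],1.]); return -R.T@t, v
def onz(c,uv,z):
    o,v=ray(c,uv); return o+v*(z-o[2])/v[2]
def proj(c,P):
    K,k1,R,t=c
    return cv2.projectPoints(np.array(P,float).reshape(-1,1,3),cv2.Rodrigues(R)[0],t,K,np.array([k1,0,0,0.]))[0].reshape(-1,2)
def tri(c1,a,c2,b):
    o1,v1=ray(c1,a);o2,v2=ray(c2,b)
    A=np.stack([v1,-v2],1);s=np.linalg.lstsq(A,o2-o1,rcond=None)[0]
    p,q=o1+v1*s[0],o2+v2*s[1]; return (p+q)/2,np.linalg.norm(p-q)
def blobs(im,lo,hi,amin=30,roi=None):
    h=cv2.cvtColor(im,cv2.COLOR_BGR2HSV)
    m=cv2.inRange(h,np.array(lo),np.array(hi))
    if roi is not None:
        k=np.zeros_like(m);x0,y0,x1,y1=roi;k[y0:y1,x0:x1]=255;m&=k
    m=cv2.morphologyEx(m,cv2.MORPH_OPEN,np.ones((2,2),np.uint8))
    n,l,st,ce=cv2.connectedComponentsWithStats(m)
    return [(st[i,4],ce[i],l==i) for i in range(1,n) if st[i,4]>=amin]
E
python3 - <<'E'
from h import *
for n in("top","scene"):
    im=cv2.imread(f"pics/{n}0.png");c=cam(n); print(n,"cam at",(-c[2].T@c[3]).round(3))
    for nm,lo,hi,z in [("yellow",(20,150,80),(35,255,255),.014),("orange",(5,150,80),(15,255,255),.14),("blue",(105,120,60),(130,255,255),.125),("red",(170,120,80),(180,255,255),.06),("red0",(0,150,80),(4,255,255),.06),("green",(65,80,30),(95,255,255),.01),("dark",(0,0,0),(180,255,60),.012)]:
        for a,ce,m in blobs(im,lo,hi,25):
            print(nm,a,ce.round(1),onz(c,ce,z).round(3))
t=cv2.imread("pics/top0.png")[110:310,140:450]
cv2.imwrite("pics/topcrop.png",cv2.resize(t,None,fx=2.5,fy=2.5,interpolation=cv2.INTER_CUBIC))
t=cv2.imread("pics/scene0.png")[130:310,180:430]
cv2.imwrite("pics/scenecrop.png",cv2.resize(t,None,fx=3,fy=3,interpolation=cv2.INTER_CUBIC))
E
```

```text
top cam at [0.479 0.03  0.916]
yellow 1038 [274.  148.9] [0.735 0.034 0.014]
yellow 1122 [174.6 212.8] [0.579 0.257 0.014]
yellow 1202 [168.3 280.8] [0.426 0.263 0.014]
orange 416 [275.8 279.5] [0.44  0.024 0.14 ]
blue 338 [  6.9 198.6] [0.587 0.56  0.125]
blue 150 [269.1 218.9] [0.559 0.04  0.125]
blue 144 [270.6 235.3] [0.526 0.036 0.125]
red0 79 [359.7  67.4] [ 0.917 -0.157  0.06 ]
red0 264 [288.5 196.2] [ 0.616 -0.001  0.06 ]
red0 29 [ 88.7 296.3] [0.393 0.415 0.06 ]
green 776 [421.6 108.5] [ 0.843 -0.315  0.01 ]
green 48 [292.2 235.8] [ 0.533 -0.013  0.01 ]
green 51 [314.2 236.2] [ 0.533 -0.063  0.01 ]
green 141 [ 19.6 307.3] [0.362 0.584 0.01 ]
dark 10807 [526.5  78.3] [ 0.921 -0.562  0.012]
dark 28 [172.8  26.6] [1.031 0.285 0.012]
dark 32 [334.5  94.2] [ 0.873 -0.107  0.012]
dark 245 [409.5 121.2] [ 0.81  -0.285  0.012]
dark 227 [489.  126.3] [ 0.802 -0.471  0.012]
dark 224 [453.7 132.2] [ 0.786 -0.388  0.012]
dark 49 [194.1 139.6] [0.753 0.222 0.012]
dark 59 [222.3 146.1] [0.739 0.155 0.012]
dark 120 [271.8 198.1] [0.619 0.036 0.012]
dark 145 [351.  218.5] [ 0.576 -0.147  0.
[... 940 characters left out ...]
1 127.7] [1.295 0.553 0.01 ]
green 305 [345.2 133.2] [ 0.851 -0.319  0.01 ]
green 30 [ 41.4 144.1] [1.235 0.641 0.01 ]
green 998 [ 81.1 382.3] [0.351 0.605 0.01 ]
dark 1035 [ 61.1 154. ] [1.142 0.578 0.012]
dark 161 [344.1 141.8] [ 0.81  -0.289  0.012]
dark 21917 [496.5 332.8] [ 0.074 -0.251  0.012]
dark 149 [314.9 182.9] [ 0.675 -0.107  0.012]
dark 397 [373.6 201.7] [ 0.538 -0.223  0.012]
dark 32 [380.5 180. ] [ 0.605 -0.293  0.012]
dark 47 [302.7 225.5] [0.542 0.001 0.012]
dark 318 [404.1 264.5] [ 0.322 -0.171  0.012]
dark 128 [152.3 267.2] [0.574 0.397 0.012]
dark 236 [148.1 308.6] [0.465 0.433 0.012]
dark 33 [435.9 326.8] [ 0.151 -0.135  0.012]
dark 1637 [390.6 394.1] [0.072 0.043 0.012]
```

View pics/topcrop.png

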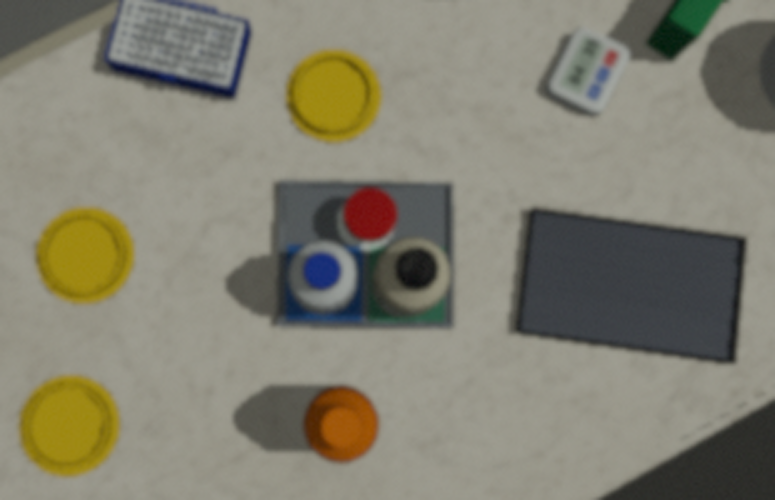

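View pics/scenecrop.png

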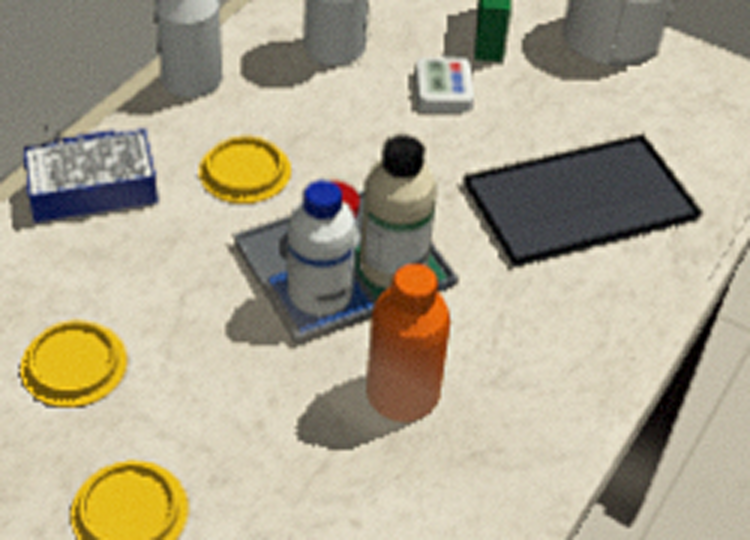

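Run:
```python
from h import *
T=cam("top");S=cam("scene")
def rect(c,pts,z):
    P=np.array([onz(c,p,z) for p in pts]);print(P[:,:2].round(4).tolist(),"ctr",P.mean(0).round(4))
    return P
tp=lambda q:[(140+x/2.5-.3,110+y/2.5-.3) for x,y in q]
sp=lambda q:[(180+x/3-.33,130+y/3-.33) for x,y in q]
rect(T,tp([(276,183),(452,184),(451,325),(274,325)]),.012)
P=rect(T,tp([(531,209),(745,238),(735,361),(516,332)]),.012); print(np.degrees(np.arctan2(*(P[0]-P[1])[:2][::-1])))
rect(S,sp([(465,175),(644,136),(700,212),(513,266)]),.012)
rect(S,sp([(234,240),(297,340),(456,277)]),.012)
# caps: top crop centre of cap top
for nm,q,z in [("blue",(322,271),.135),("black",(416,268),.156),("cup",(370,215),.060),("orange",(342,428),.146)]:
    print(nm,onz(T,tp([q])[0],z).round(4))
for nm,q,z in [("blue",(323,189),.135),("black",(404,145),.156),("orange",(416,272),.146)]:
    print(nm,onz(S,sp([q])[0],z).round(4))
# holders: outer foot ellipse
for n,c in(("top",T),("scene",S)):
    im=cv2.imread(f"pics/{n}0.png")
    for a,ce,m in blobs(im,(20,110,60),(35,255,255),200):
        ct=max(cv2.findContours(m.astype(np.uint8),0,1)[0],key=len); e=cv2.fitEllipse(cv2.convexHull(ct))
        print(n,np.round(e[0],1),np.round(e[1],1),onz(c,e[0],.004).round(4))
```

```text
[[0.653, 0.0874], [0.6562, -0.076], [0.5253, -0.0764], [0.5215, 0.0851]] ctr [0.589 0.005 0.012]
[[0.6344, -0.1494], [0.6121, -0.3463], [0.4992, -0.3341], [0.5204, -0.1357]] ctr [ 0.5665 -0.2414  0.012 ]
83.52776657468128
[[0.6322, -0.1497], [0.6066, -0.3451], [0.4949, -0.3305], [0.5109, -0.1297]] ctr [ 0.5612 -0.2388  0.012 ]
[[0.6453, 0.0871], [0.5152, 0.0834], [0.521, -0.076]] ctr [0.5605 0.0315 0.012 ]
blue [0.5593 0.041  0.135 ]
black [ 0.5613 -0.0319  0.156 ]
cup [0.6174 0.0012 0.06  ]
orange [0.4376 0.0223 0.146 ]
blue [0.5597 0.0402 0.135 ]
black [ 0.5595 -0.0329  0.156 ]
orange [0.4404 0.0199 0.146 ]
top [274.  148.9] [36.7 37.8] [0.7378 0.034  0.004 ]
top [174.6 212.7] [38.1 39.2] [0.5803 0.2599 0.004 ]
top [168.2 280.9] [39.3 40.9] [0.4249 0.2654 0.004 ]
scene [262.1 187.3] [22.3 30.5] [0.7296 0.0382 0.004 ]
scene [205.  251.9] [28.6 36.1] [0.5722 0.2631 0.004 ]
scene [223.7 301.2] [33.9 39.5] [0.4177 0.2681 0.004 ]
```

The nearest holder is at (0.425, 0.265), 0.50 m from the base; the others are at 0.64 and 0.74 m. The candidates for each thing I need, in top-picture pixels, are:
- **Black-capped bottle:** beige with a black cap at (306,217). The orange look-alike at (276,279) is rejected.
- **Holder:** (168,281), (174,212) or (273,148). I choose (168,281), the nearest to the base.
- **Cup:** red lid at (288,197). The red lid on the jar at (359,67) is rejected.

The crops viewed above confirm these choices.

```bash
cat >> h.py <<'E'
from scipy.spatial.transform import Rotation as Ro
def go(x,y,z,yaw=0.):
    """print dp & rotation to reach TCP x,y,z with tool x at yaw(deg) in world, tool z down"""
    s=arm.observe();R0=Ro.from_rotvec(s['ee_rot'])
    a=np.radians(yaw);Rt=Ro.from_matrix(np.array([[np.cos(a),np.sin(a),0],[np.sin(a),-np.cos(a),0],[0,0,-1.]]))
    dp=R0.inv().apply(np.array([x,y,z])-s['position']);rv=(R0.inv()*Rt).as_rotvec()
    print("dp",dp.round(4).tolist(),"rot",rv.round(4).tolist(),"t",round(s['clock'],2))
E
python3 - <<'E'
from h import *
go(.2511,-.5718,.36); go(.54,-.09,.36)
E
```

```text
dp [-0.0003, -0.0, -0.1339] rot [-0.0006, 0.0011, -1.1571] t 0.15
dp [-0.3253, -0.4582, -0.1335] rot [-0.0006, 0.0011, -1.1571] t 0.15
```

```bash
python3 -m pendant '[{"dp":[0,0,-0.06],"rotation":[0,0,0],"fingers":-1},{"dp":[0,0,-0.12],"rotation":[0,0,-0.1],"fingers":-1},{"dp":[-0.035,-0.045,-0.133],"rotation":[0,0,-0.25],"fingers":-1},{"dp":[-0.07,-0.09,-0.133],"rotation":[0,0,-0.4],"fingers":-1},{"dp":[-0.105,-0.14,-0.133],"rotation":[0,0,-0.55],"fingers":-1},{"dp":[-0.14,-0.19,-0.133],"rotation":[0,0,-0.7],"fingers":-1},{"dp":[-0.175,-0.24,-0.133],"rotation":[0,0,-0.85],"fingers":-1},{"dp":[-0.21,-0.29,-0.133],"rotation":[0,0,-1.0],"fingers":-1},{"dp":[-0.245,-0.34,-0.133],"rotation":[0,0,-1.157],"fingers":-1},{"dp":[-0.28,-0.4,-0.133],"rotation":[0,0,-1.157],"fingers":-1},{"dp":[-0.325,-0.458,-0.133],"rotation":[0,0,-1.157],"fingers":-1},{"dp":[-0.325,-0.458,-0.133],"rotation":[0,0,-1.157],"fingers":-1},{"dp":[-0.325,-0.458,-0.133],"rotation":[0,0,-1.157],"fingers":-1}]'
python3 - <<'E'
from h import *
im=arm.get_image("wrist");cv2.imwrite("pics/w1.png",im);c=cam("wrist");print((-c[2].T@c[3]).round(3),c[2].round(2).tolist());print(np.round(arm.observe()['joints'],2))
E
```

```text
clock: 1.78
position: [0.54, -0.0895, 0.3591]
ee_rot: [-3.14, -0.004, 0.002]
force: [-0.3, -0.3, -0.5]
width: 1.0
[ 0.54  -0.017  0.517] [[1.0, 0.0, -0.0], [0.0, -0.96, 0.27], [-0.0, -0.27, -0.96]]
[ 0.42  0.27 -0.45  1.52  0.12  1.39 -0.04]
```

View pics/w1.png

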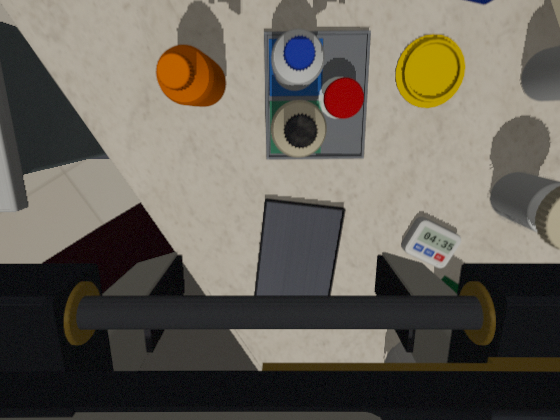

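Run:
```python
from h import *
c=cam("wrist");im=cv2.imread("pics/w1.png")
P=np.array([onz(c,p,.013) for p in [(265,28),(369,29),(363,157),(266,158)]]);print(P.round(4)[:,:2].tolist(),P.mean(0).round(4))
for nm,p,z in [("blue",(300,53),.135),("black",(301,130),.156),("cup",(344,98),.06),("orange",(187,70),.146)]: print(nm,onz(c,p,z).round(4))
P=np.array([onz(c,p,.012) for p in [(265,200),(344,208)]]);print(P.round(4).tolist())
cv2.imwrite("pics/w1c.png",cv2.resize(im[10:220,140:380],None,fx=3,fy=2.85,interpolation=cv2.INTER_CUBIC))
```

```text
[[0.5211, 0.0842], [0.6526, 0.083], [0.6555, -0.0777], [0.5207, -0.0792]] [0.5875 0.0026 0.013 ]
blue [0.5596 0.0376 0.135 ]
black [ 0.5607 -0.0345  0.156 ]
cup [ 0.6173 -0.0014  0.06  ]
orange [0.4509 0.021  0.146 ]
[[0.5187, -0.1395, 0.012], [0.633, -0.1513, 0.012]]
```

View pics/w1c.png

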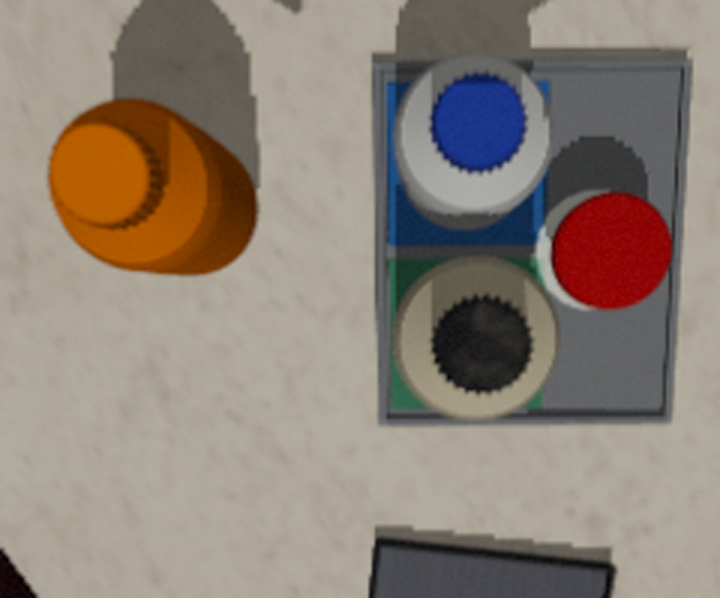

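Run:
```python
from h import *
c=cam("scene");im=cv2.imread("pics/scene0.png")
K,k,R,t=c; lat=R[0]; lat=lat/np.linalg.norm(lat)
big=cv2.resize(im[165:275,240:350],None,fx=5.4,fy=5.4,interpolation=cv2.INTER_CUBIC)
for (x,y,r,hs) in [(.5595,.0395,.029,(70,80,85,90,95,100,109)),(.5605,-.0335,.031,(85,95,100,105,110,115,125))]:
    for h in hs:
        a,b=proj(c,[np.array([x,y,.01+h/1000])+s*r*lat for s in(-1,1)])
        f=lambda p:tuple(int(v) for v in ((p-[240,165])*5.4+2.7))
        cv2.line(big,f(a),f(b),(0,255,0) if h not in(100,) else (0,0,255),1)
cv2.imwrite("pics/prof.png",big)
```

```text
(no output)
```

View pics/prof.png

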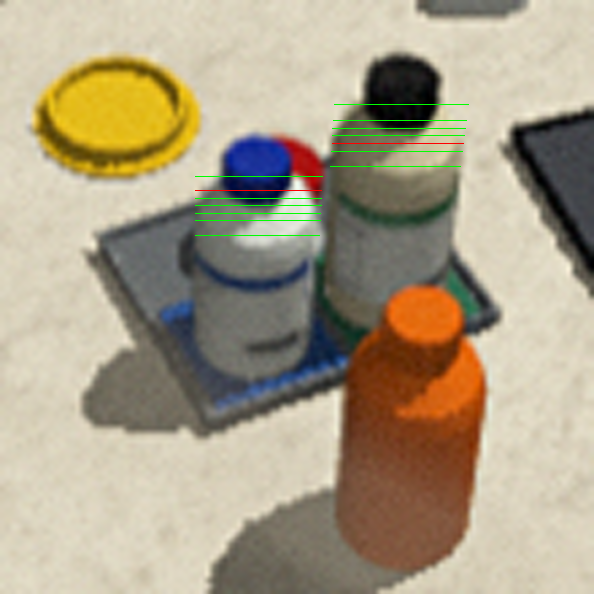

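```bash
python3 -m pendant '[{"dp":[0.0205,-0.056,0.03],"rotation":[0,0,0],"fingers":-1},{"dp":[0.0205,-0.056,0.06],"rotation":[0,0,0],"fingers":-1},{"dp":[0.0205,-0.056,0.1],"rotation":[0,0,0],"fingers":-1},{"dp":[0.0205,-0.056,0.14],"rotation":[0,0,0],"fingers":-1},{"dp":[0.0205,-0.056,0.17],"rotation":[0,0,0],"fingers":-1},{"dp":[0.0205,-0.056,0.17],"rotation":[0,0,0],"fingers":-1},{"dp":[0.0205,-0.056,0.19],"rotation":[0,0,0],"fingers":-1},{"dp":[0.0205,-0.056,0.21],"rotation":[0,0,0],"fingers":-1},{"dp":[0.0205,-0.056,0.23],"rotation":[0,0,0],"fingers":-1},{"dp":[0.0205,-0.056,0.25],"rotation":[0,0,0],"fingers":-1},{"dp":[0.0205,-0.056,0.262],"rotation":[0,0,0],"fingers":-1},{"dp":[0.0205,-0.056,0.262],"rotation":[0,0,0],"fingers":-1}]' 25
python3 - <<'E'
from h import *
for n in("wrist","scene"):cv2.imwrite(f"pics/{n}2.png",arm.get_image(n))
E
```

```text
clock: 3.32
position: [0.5597, -0.0361, 0.0974]
ee_rot: [3.142, -0.002, -0.003]
force: [-0.2, -0.3, -0.3]
width: 1.0
```

View pics/wrist2.png

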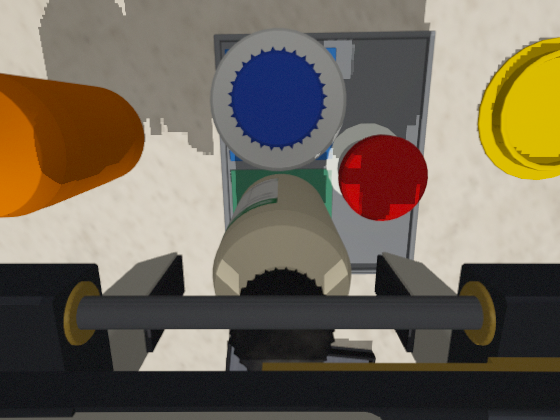

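View pics/scene2.png

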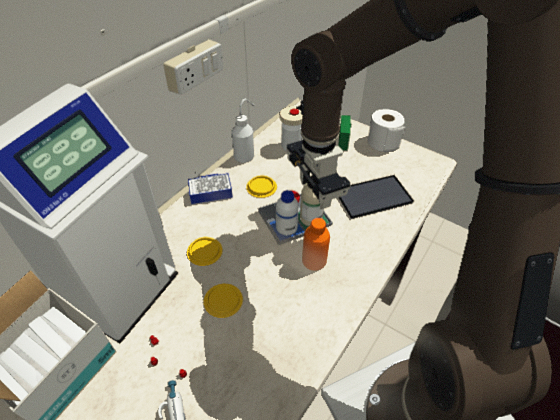

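The black-capped bottle sits centred between the fingers at wrist (282,300), so I'll close on it.

```bash
python3 -m pendant '[{"dp":[0.001,-0.0025,0],"rotation":[0,0,0],"fingers":-1},{"dp":[0.001,-0.0025,0],"rotation":[0,0,0],"fingers":1},{"dp":[0.001,-0.0025,0],"rotation":[0,0,0],"fingers":1},{"dp":[0.001,-0.0025,0],"rotation":[0,0,0],"fingers":1},{"dp":[0.001,-0.0025,0],"rotation":[0,0,0],"fingers":1},{"dp":[0.001,-0.0025,0],"rotation":[0,0,0],"fingers":1},{"dp":[0.001,-0.0025,0],"rotation":[0,0,0],"fingers":1},{"dp":[0.001,-0.0025,0],"rotation":[0,0,0],"fingers":1}]' 25
python3 - <<'E'
from h import *
c=cam("wrist");
for nm,p,z in [("blue",(278,98),.135),("cup",(383,177),.06)]: print(nm,onz(c,p,z).round(4))
P=[onz(c,p,.013).round(4)[:2].tolist() for p in [(217,36),(432,34),(411,272)]];print(P)
go(.5605,-.0335,.097);print(arm.observe()['force'].round(1))
E
```

```text
clock: 4.42
position: [0.5612, -0.0331, 0.0981]
ee_rot: [-3.141, 0.001, 0.0]
force: [-0.8, -0.1, -0.3]
width: 0.674
blue [0.5612 0.045  0.135 ]
cup [0.6184 0.0064 0.06  ]
[[0.5234, 0.0853], [0.6548, 0.0863], [0.658, -0.0722]]
dp [-0.0007, 0.0004, 0.0011] rot [-0.0002, 0.0003, -0.0009] t 4.42
[-0.8 -0.1 -0.3]
```

```bash
python3 -m pendant '[{"dp":[0,0,-0.02],"rotation":[0,0,0],"fingers":1},{"dp":[0,0,-0.05],"rotation":[0,0,0],"fingers":1},{"dp":[0,0,-0.08],"rotation":[0,0,0],"fingers":1},{"dp":[0,0.02,-0.1],"rotation":[0,0,0],"fingers":1},{"dp":[0,0.05,-0.1],"rotation":[0,0,0],"fingers":1},{"dp":[0,0.09,-0.1],"rotation":[0,0,0],"fingers":1},{"dp":[0,0.13,-0.1],"rotation":[0,0,0],"fingers":1},{"dp":[0,0.17,-0.1],"rotation":[0,0,0],"fingers":1},{"dp":[0,0.21,-0.1],"rotation":[0,0,0],"fingers":1},{"dp":[0,0.24,-0.1],"rotation":[0,0,0],"fingers":1},{"dp":[0,0.261,-0.09],"rotation":[0,0,0],"fingers":1},{"dp":[0,0.261,-0.07],"rotation":[0,0,0],"fingers":1},{"dp":[0,0.261,-0.05],"rotation":[0,0,0],"fingers":1},{"dp":[0,0.261,-0.03],"rotation":[0,0,0],"fingers":1},{"dp":[0,0.261,-0.02],"rotation":[0,0,0],"fingers":1},{"dp":[0,0.261,-0.02],"rotation":[0,0,0],"fingers":1}]'
python3 - <<'E'
from h import *
for n in("top","scene"):cv2.imwrite(f"pics/{n}3.png",arm.get_image(n))
print(arm.observe()['force'].round(1),arm.observe()['position'].round(4))
a=cv2.imread("pics/top3.png")[120:300,230:470];b=cv2.imread("pics/scene3.png")[120:300,230:470]
cv2.imwrite("pics/p3.png",np.vstack([a,b]).repeat(1,0))
cv2.imwrite("pics/p3.png",cv2.resize(np.hstack([a,b]),None,fx=1.6,fy=1.6))
go(.5605,-.294,.094)
E
```

```text
clock: 6.42
position: [0.5606, -0.2936, 0.1172]
ee_rot: [-3.141, 0.0, 0.003]
force: [0.2, 0.5, -1.0]
width: 0.669
[-0.5 -0.1 -1.9] [ 0.5614 -0.294   0.1186]
dp [-0.0009, -0.0, 0.0246] rot [-0.0, -0.0004, -0.0005] t 6.53
```

View pics/p3.png

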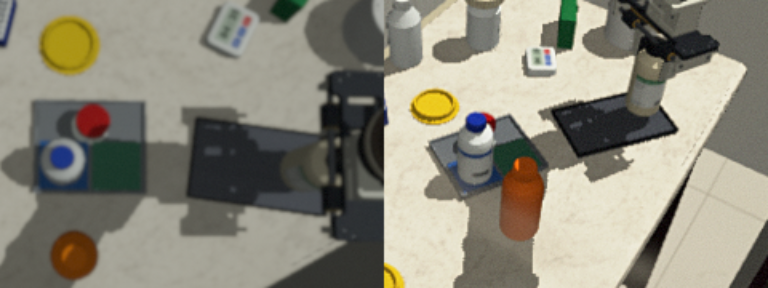

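The bottle hangs upright over the far half of the tray, so I'll lower and release it.

```bash
python3 -m pendant '[{"dp":[-0.001,0,0.012],"rotation":[0,0,0],"fingers":1},{"dp":[-0.001,0,0.02],"rotation":[0,0,0],"fingers":1},{"dp":[-0.001,0,0.0235],"rotation":[0,0,0],"fingers":1},{"dp":[-0.001,0,0.0243],"rotation":[0,0,0],"fingers":1},{"dp":[-0.001,0,0.0243],"rotation":[0,0,0],"fingers":1}]'
python3 - <<'E'
from h import *
print(arm.observe()['force'].round(1),arm.observe()['position'].round(4))
E
```

```text
clock: 7.15
position: [0.5605, -0.294, 0.0944]
ee_rot: [3.142, -0.001, 0.001]
force: [-0.9, -0.4, -0.3]
width: 0.673
[-0.9 -0.4 -0.3] [ 0.5605 -0.294   0.0944]
```

```bash
python3 -m pendant '[{"dp":[0,0,0],"rotation":[0,0,0],"fingers":-1},{"dp":[0,0,0],"rotation":[0,0,0],"fingers":-1},{"dp":[0,0,0],"rotation":[0,0,0],"fingers":-1},{"dp":[0,0,0],"rotation":[0,0,0],"fingers":-1},{"dp":[0,0,-0.02],"rotation":[0,0,0],"fingers":-1},{"dp":[0,0,-0.06],"rotation":[0,0,0],"fingers":-1},{"dp":[0,0,-0.1],"rotation":[0,0,0],"fingers":-1},{"dp":[0,0,-0.14],"rotation":[0,0,0],"fingers":-1},{"dp":[0,-0.05,-0.16],"rotation":[0,0,0.1],"fingers":-1},{"dp":[0,-0.1,-0.16],"rotation":[0,0,0.25],"fingers":-1},{"dp":[0,-0.15,-0.16],"rotation":[0,0,0.4],"fingers":-1},{"dp":[0,-0.2,-0.16],"rotation":[0,0,0.52],"fingers":-1},{"dp":[0,-0.25,-0.16],"rotation":[0,0,0.52],"fingers":-1},{"dp":[0,-0.29,-0.16],"rotation":[0,0,0.52],"fingers":-1},{"dp":[0,-0.29,-0.16],"rotation":[0,0,0.52],"fingers":-1},{"dp":[0,-0.29,-0.16],"rotation":[0,0,0.52],"fingers":-1}]'
python3 - <<'E'
from h import *
for n in("top","wrist","scene"):cv2.imwrite(f"pics/{n}4.png",arm.get_image(n))
E
```

```text
clock: 9.15
position: [0.5606, -0.0047, 0.2544]
ee_rot: [3.035, -0.809, 0.001]
force: [-0.3, -0.0, -0.4]
width: 1.005
```

View pics/wrist4.png

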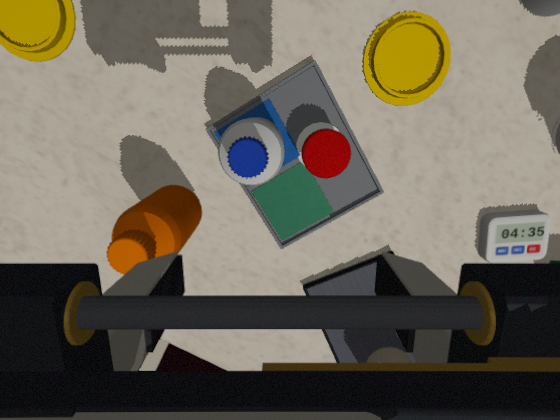

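View pics/top4.png

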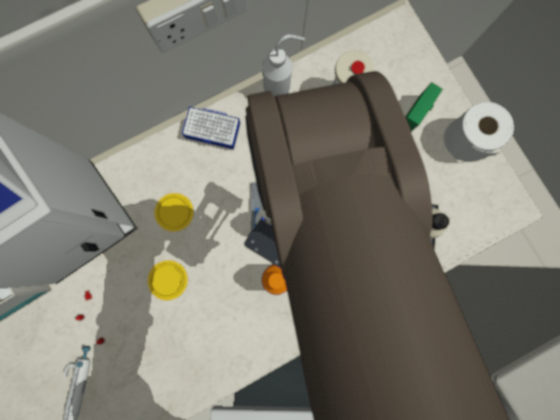

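Run:
```python
from h import *
c=cam("wrist");im=cv2.imread("pics/wrist4.png")
for nm,lo,hi,z in [("blue",(105,120,60),(130,255,255),.135),("red",(0,150,60),(4,255,255),.06),("green",(65,60,30),(95,255,255),.010),("orange",(5,150,80),(15,255,255),.14)]:
    for a,ce,m in blobs(im,lo,hi,150):
        ct=max(cv2.findContours(m.astype(np.uint8),0,1)[0],key=len); r=cv2.minAreaRect(ct)
        print(nm,a,ce.round(1),onz(c,ce,z).round(4),np.round(r[0],1),onz(c,r[0],z).round(4))
for p,z in [((248,158),.135),((326,152),.06),((131,255),.146)]: print(onz(c,p,z).round(4))
P=np.array([onz(c,p,.013) for p in [(208,126),(312,60),(382,190),(283,247)]]);print(P.round(4)[:,:2].tolist(),P.mean(0))
s=cv2.imread("pics/scene4.png")[120:300,230:470]
cv2.imwrite("pics/s4.png",cv2.resize(s,None,fx=3,fy=3))
go(.560,.041,.2544,-30)
```

```text
blue 999 [270.4 128.4] [0.5862 0.0514 0.135 ] [258.7 143.5] [0.5729 0.0462 0.135 ]
blue 1208 [248.1 158.1] [0.5603 0.0408 0.135 ] [248. 158.] [0.5603 0.0409 0.135 ]
red 1305 [327.2 153.6] [0.6187 0.0015 0.06  ] [327.2 154.4] [0.6184 0.0007 0.06  ]
green 3542 [293.3 201.8] [ 0.5623 -0.0358  0.01  ] [293.2 202.2] [ 0.562  -0.0362  0.01  ]
orange 4271 [153.5 228.5] [0.4671 0.031  0.14  ] [153.1 231.6] [0.4653 0.029  0.14  ]
[0.5603 0.0409 0.135 ]
[0.6184 0.0034 0.06  ]
[0.4418 0.0224 0.146 ]
[[0.5241, 0.0838], [0.6523, 0.0857], [0.6561, -0.0731], [0.5251, -0.077]] [0.589401   0.00483537 0.013     ]
dp [-0.0238, -0.04, -0.0002] rot [0.0002, -0.0007, 0.0009] t 9.3
```

View pics/s4.png

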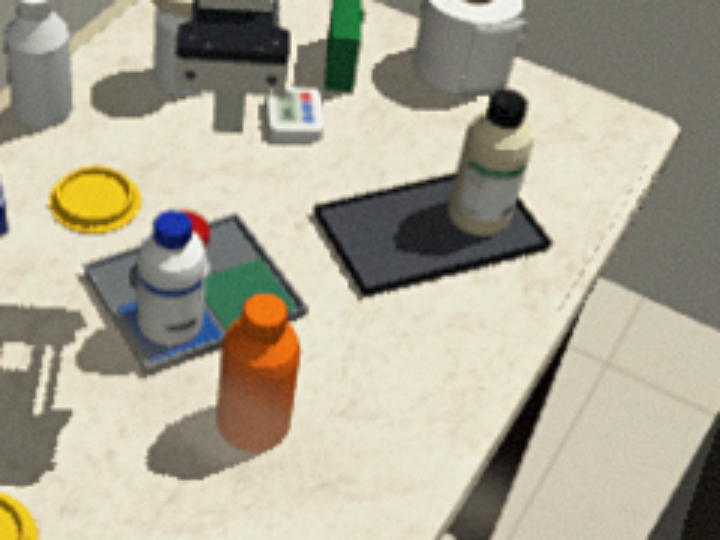

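Black stands upright in the tray, at scene crop (492,165). Blue measures (0.560, 0.041), so I'll descend with the jaws yawed -30° to clear the orange bottle.

```bash
python3 -m pendant '[{"dp":[-0.024,-0.04,0],"rotation":[0,0,0],"fingers":-1},{"dp":[-0.024,-0.04,0.02],"rotation":[0,0,0],"fingers":-1},{"dp":[-0.024,-0.04,0.05],"rotation":[0,0,0],"fingers":-1},{"dp":[-0.024,-0.04,0.08],"rotation":[0,0,0],"fingers":-1},{"dp":[-0.024,-0.04,0.11],"rotation":[0,0,0],"fingers":-1},{"dp":[-0.024,-0.04,0.13],"rotation":[0,0,0],"fingers":-1},{"dp":[-0.024,-0.04,0.15],"rotation":[0,0,0],"fingers":-1},{"dp":[-0.024,-0.04,0.165],"rotation":[0,0,0],"fingers":-1},{"dp":[-0.024,-0.04,0.177],"rotation":[0,0,0],"fingers":-1},{"dp":[-0.024,-0.04,0.177],"rotation":[0,0,0],"fingers":-1},{"dp":[-0.024,-0.04,0.177],"rotation":[0,0,0],"fingers":-1}]'
python3 - <<'E'
from h import *
for n in("wrist","scene"):cv2.imwrite(f"pics/{n}5.png",arm.get_image(n))
go(.560,.041,.077,-30)
E
```

```text
clock: 10.68
position: [0.5603, 0.0411, 0.0777]
ee_rot: [3.035, -0.812, 0.002]
force: [0.3, -0.5, 0.2]
width: 1.001
dp [-0.0003, 0.0003, 0.0009] rot [-0.0005, -0.0017, 0.0008] t 10.78
```

View pics/wrist5.png

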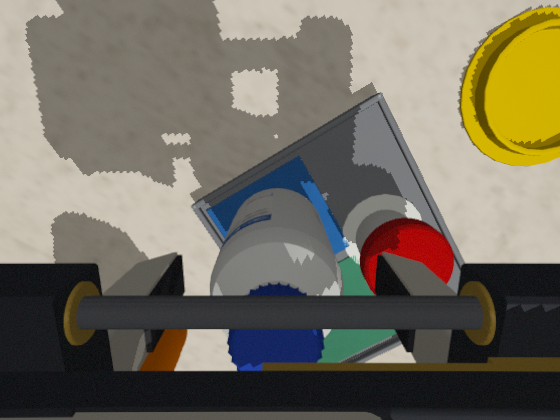

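```bash
python3 -m pendant '[{"dp":[0,0,0],"rotation":[0,0,0],"fingers":1},{"dp":[0,0,0],"rotation":[0,0,0],"fingers":1},{"dp":[0,0,0],"rotation":[0,0,0],"fingers":1},{"dp":[0,0,0],"rotation":[0,0,0],"fingers":1},{"dp":[0,0,0],"rotation":[0,0,0],"fingers":1},{"dp":[0,0,0],"rotation":[0,0,0],"fingers":1},{"dp":[0,0,0],"rotation":[0,0,0],"fingers":1},{"dp":[0,0,-0.02],"rotation":[0,0,0],"fingers":1},{"dp":[0,0,-0.05],"rotation":[0,0,0],"fingers":1},{"dp":[0,0,-0.08],"rotation":[0,0,0],"fingers":1},{"dp":[0,0,-0.11],"rotation":[0,0,0],"fingers":1},{"dp":[0.02,0.03,-0.11],"rotation":[0,0,-0.1],"fingers":1},{"dp":[0.045,0.07,-0.11],"rotation":[0,0,-0.22],"fingers":1},{"dp":[0.07,0.11,-0.11],"rotation":[0,0,-0.35],"fingers":1},{"dp":[0.095,0.15,-0.11],"rotation":[0,0,-0.45],"fingers":1},{"dp":[0.115,0.18,-0.11],"rotation":[0,0,-0.524],"fingers":1},{"dp":[0.1265,0.199,-0.11],"rotation":[0,0,-0.524],"fingers":1},{"dp":[0.1265,0.199,-0.1],"rotation":[0,0,-0.524],"fingers":1}]' 25
python3 - <<'E'
from h import *
for n in("scene",):cv2.imwrite(f"pics/{n}6.png",arm.get_image(n))
go(.5705,-.1945,.074)
s=cv2.imread("pics/scene6.png")[120:300,230:470]
cv2.imwrite("pics/s6.png",cv2.resize(s,None,fx=3,fy=3))
E
```

```text
clock: 13.02
position: [0.5707, -0.1961, 0.178]
ee_rot: [3.141, -0.005, 0.004]
force: [0.8, 1.3, -1.4]
width: 0.631
dp [0.0006, 0.0007, 0.1022] rot [-0.0007, -0.0002, -0.0007] t 13.07
```

View pics/s6.png

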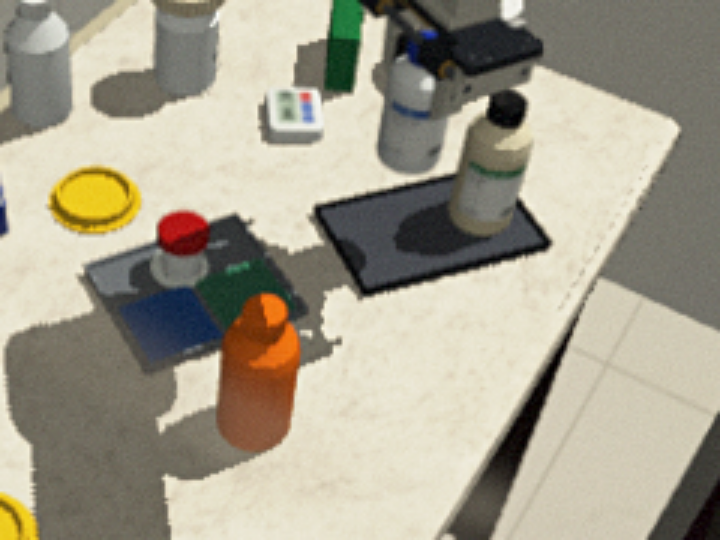

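```bash
python3 -m pendant '[{"dp":[0.0005,0,0.02],"rotation":[0,0,0],"fingers":1},{"dp":[0.0005,0,0.045],"rotation":[0,0,0],"fingers":1},{"dp":[0.0005,0,0.07],"rotation":[0,0,0],"fingers":1},{"dp":[0.0005,0,0.088],"rotation":[0,0,0],"fingers":1},{"dp":[0.0005,0,0.097],"rotation":[0,0,0],"fingers":1},{"dp":[0.0005,0,0.1015],"rotation":[0,0,0],"fingers":1},{"dp":[0.0005,0,0.102],"rotation":[0,0,0],"fingers":1},{"dp":[0.0005,0,0.102],"rotation":[0,0,0],"fingers":1}]'
python3 - <<'E'
from h import *
print(arm.observe()['force'].round(1),arm.observe()['position'].round(4))
E
```

```text
clock: 14.08
position: [0.5708, -0.1939, 0.0748]
ee_rot: [-3.141, 0.001, -0.002]
force: [-0.8, 0.1, -2.3]
width: 0.627
[-0.8  0.1 -2.3] [ 0.5708 -0.1939  0.0748]
```

```bash
python3 -m pendant '[{"dp":[0,0,0.0012],"rotation":[0,0,0],"fingers":1},{"dp":[0,0,0.0012],"rotation":[0,0,0],"fingers":1},{"dp":[0,0,0.0012],"rotation":[0,0,0],"fingers":-1},{"dp":[0,0,0.001],"rotation":[0,0,0],"fingers":-1},{"dp":[0,0,0.001],"rotation":[0,0,0],"fingers":-1},{"dp":[0,0,0.001],"rotation":[0,0,0],"fingers":-1},{"dp":[0,0,-0.02],"rotation":[0,0,0],"fingers":-1},{"dp":[0,0,-0.06],"rotation":[0,0,0],"fingers":-1},{"dp":[0,0,-0.1],"rotation":[0,0,0],"fingers":-1},{"dp":[0.01,-0.04,-0.13],"rotation":[0,0,0],"fingers":-1},{"dp":[0.03,-0.08,-0.14],"rotation":[0,0,0],"fingers":-1},{"dp":[0.04,-0.12,-0.14],"rotation":[0,0,0],"fingers":-1},{"dp":[0.047,-0.15,-0.14],"rotation":[0,0,0],"fingers":-1},{"dp":[0.047,-0.15,-0.14],"rotation":[0,0,0],"fingers":-1},{"dp":[0.047,-0.15,-0.14],"rotation":[0,0,0],"fingers":-1}]'
python3 - <<'E'
from h import *
for n in("wrist","scene"):cv2.imwrite(f"pics/{n}7.png",arm.get_image(n))
s=cv2.imread("pics/scene7.png")[120:300,230:470]
cv2.imwrite("pics/s7.png",cv2.resize(s,None,fx=3,fy=3))
c=cam("wrist");im=cv2.imread("pics/wrist7.png")
for nm,lo,hi,z in [("red",(0,150,60),(4,255,255),.06),("green",(65,60,30),(95,255,255),.010),("blue",(100,120,40),(125,255,255),.01)]:
    for a,ce,m in blobs(im,lo,hi,400):
        ct=max(cv2.findContours(m.astype(np.uint8),0,1)[0],key=len); r=cv2.minAreaRect(ct)
        print(nm,a,ce.round(1),onz(c,ce,z).round(4),np.round(r[0],1),onz(c,r[0],z).round(4))
E
```

```text
clock: 15.95
position: [0.6176, -0.0449, 0.2148]
ee_rot: [3.141, -0.002, 0.001]
force: [-0.4, -0.1, 0.9]
width: 0.998
red 1715 [280.4 144.7] [0.6191 0.0012 0.06  ] [279.4 145.8] [6.182e-01 3.000e-04 6.000e-02]
green 4575 [224.2 177.6] [ 0.562 -0.036  0.01 ] [224.  177.5] [ 0.5619 -0.0359  0.01  ]
blue 557 [466.3   4.1] [0.7852 0.1197 0.01  ] [462.5   6. ] [0.782  0.1182 0.01  ]
blue 5524 [220.   98.1] [0.5615 0.0408 0.01  ] [219.7  98.5] [0.5612 0.0405 0.01  ]
```

View pics/wrist7.png

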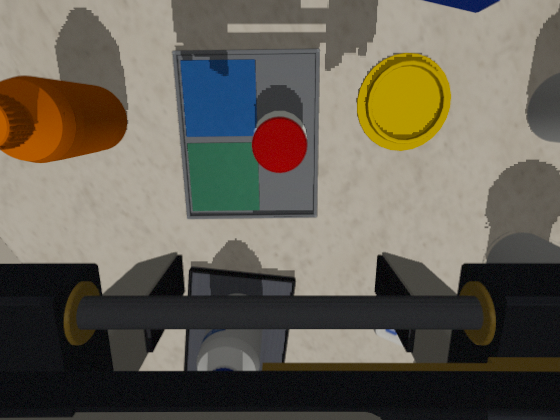

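View pics/s7.png

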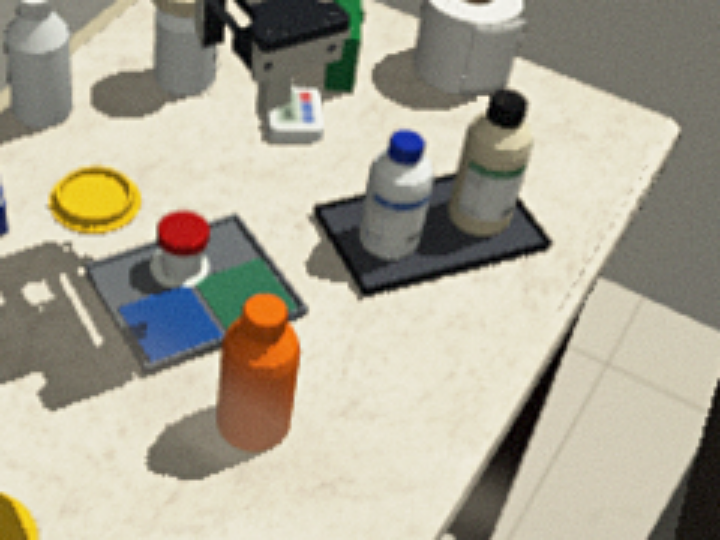

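Both bottles are upright in the tray. The cup is untouched at (0.618, 0.001), wrist (280,145). Tile centres are blue (0.561, 0.041) and green (0.562, -0.036). I'll grasp the cup by its lid.

```bash
python3 -m pendant '[{"dp":[0.0005,-0.046,0],"rotation":[0,0,0],"fingers":-1},{"dp":[0.0005,-0.046,0.04],"rotation":[0,0,0],"fingers":-1},{"dp":[0.0005,-0.046,0.08],"rotation":[0,0,0],"fingers":-1},{"dp":[0.0005,-0.046,0.11],"rotation":[0,0,0],"fingers":-1},{"dp":[0.0005,-0.046,0.14],"rotation":[0,0,0],"fingers":-1},{"dp":[0.0005,-0.046,0.165],"rotation":[0,0,0],"fingers":-1},{"dp":[0.0005,-0.046,0.181],"rotation":[0,0,0],"fingers":-1},{"dp":[0.0005,-0.046,0.181],"rotation":[0,0,0],"fingers":-1},{"dp":[0.0005,-0.046,0.181],"rotation":[0,0,0],"fingers":-1}]' 15
python3 - <<'E'
from h import *
for n in("wrist",):cv2.imwrite(f"pics/{n}8.png",arm.get_image(n))
go(.6183,.001,.034)
E
```

```text
clock: 17.18
position: [0.6191, 0.0002, 0.0347]
ee_rot: [3.141, -0.005, 0.003]
force: [0.4, 0.5, -0.1]
width: 1.0
dp [-0.0009, -0.0007, 0.0009] rot [0.0003, -0.0026, -0.003] t 17.23
```

View pics/wrist8.png

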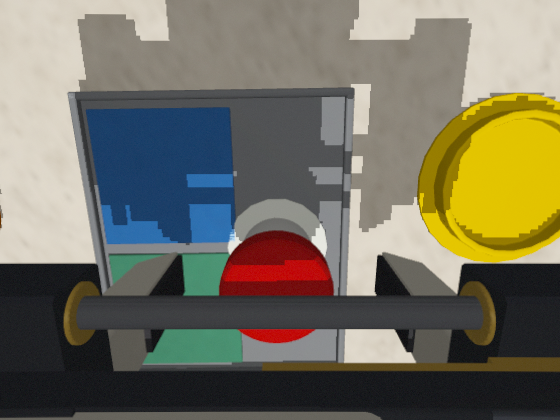

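```bash
python3 -m pendant '[{"dp":[-0.0005,0,0],"rotation":[0,0,0],"fingers":1},{"dp":[-0.0005,0,0],"rotation":[0,0,0],"fingers":1},{"dp":[-0.0005,0,0],"rotation":[0,0,0],"fingers":1},{"dp":[-0.0005,0,0],"rotation":[0,0,0],"fingers":1},{"dp":[-0.0005,0,0],"rotation":[0,0,0],"fingers":1},{"dp":[-0.0005,0,0],"rotation":[0,0,0],"fingers":1},{"dp":[-0.0005,0,0],"rotation":[0,0,0],"fingers":1},{"dp":[-0.0005,0,0],"rotation":[0,0,0],"fingers":1},{"dp":[0,0,-0.02],"rotation":[0,0,0],"fingers":1},{"dp":[0,0,-0.06],"rotation":[0,0,0],"fingers":1},{"dp":[0,0,-0.1],"rotation":[0,0,0],"fingers":1},{"dp":[0,0,-0.15],"rotation":[0,0,0],"fingers":1},{"dp":[-0.03,-0.04,-0.18],"rotation":[0,0,0],"fingers":1},{"dp":[-0.07,-0.08,-0.18],"rotation":[0,0,0],"fingers":1},{"dp":[-0.11,-0.12,-0.18],"rotation":[0,0,0],"fingers":1},{"dp":[-0.15,-0.16,-0.18],"rotation":[0,0,0],"fingers":1},{"dp":[-0.18,-0.19,-0.18],"rotation":[0,0,0],"fingers":1},{"dp":[-0.193,-0.21,-0.18],"rotation":[0,0,0],"fingers":1},{"dp":[-0.193,-0.21,-0.18],"rotation":[0,0,0],"fingers":1},{"dp":[-0.193,-0.21,-0.18],"rotation":[0,0,0],"fingers":1}]' 15
python3 - <<'E'
from h import *
for n in("wrist","scene"):cv2.imwrite(f"pics/{n}9.png",arm.get_image(n))
c=cam("wrist");im=cv2.imread("pics/wrist9.png")
for a,ce,m in blobs(im,(20,110,60),(35,255,255),400):
        ct=max(cv2.findContours(m.astype(np.uint8),0,1)[0],key=len); r=cv2.fitEllipse(cv2.convexHull(ct))
        print(a,ce.round(1),np.round(r[0],1),np.round(r[1],1),onz(c,r[0],.004).round(4),onz(c,r[0],.014).round(4))
E
```

```text
clock: 19.73
position: [0.427, 0.2103, 0.215]
ee_rot: [3.141, -0.006, 0.006]
force: [0.3, -0.4, 0.8]
width: 0.518
6794 [277.8 126.9] [277.9 126.9] [91.5 94.3] [0.4268 0.2692 0.004 ] [0.4268 0.2696 0.014 ]
6758 [433.1 131.6] [433.1 131.6] [87.4 98.3] [0.5814 0.2639 0.004 ] [0.5772 0.2645 0.014 ]
3793 [407.7 362. ] [336. 347.] [ 64.7 478.3] [0.4945 0.0149 0.004 ] [0.4927 0.0222 0.014 ]
```

View pics/wrist9.png

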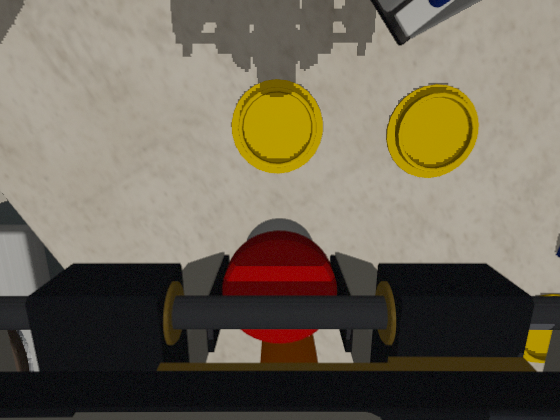

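View pics/scene9.png

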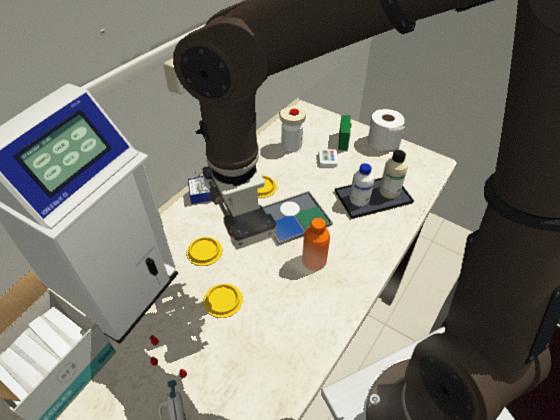

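The cup is held (opening 48 mm). The chosen holder is at wrist (278,127), which gives (0.4265, 0.268). Lowering the cup.

```bash
python3 -m pendant '[{"dp":[-0.001,-0.03,0],"rotation":[0,0,0],"fingers":1},{"dp":[-0.001,-0.057,0.02],"rotation":[0,0,0],"fingers":1},{"dp":[-0.001,-0.057,0.05],"rotation":[0,0,0],"fingers":1},{"dp":[-0.001,-0.057,0.08],"rotation":[0,0,0],"fingers":1},{"dp":[-0.001,-0.057,0.11],"rotation":[0,0,0],"fingers":1},{"dp":[-0.001,-0.057,0.14],"rotation":[0,0,0],"fingers":1},{"dp":[-0.001,-0.057,0.155],"rotation":[0,0,0],"fingers":1},{"dp":[-0.001,-0.057,0.165],"rotation":[0,0,0],"fingers":1},{"dp":[-0.001,-0.057,0.165],"rotation":[0,0,0],"fingers":1}]'
python3 - <<'E'
from h import *
for n in("wrist","scene"):cv2.imwrite(f"pics/{n}10.png",arm.get_image(n))
go(.426,.267,.031)
s=cv2.imread("pics/scene10.png")[220:380,130:330];s=cv2.resize(s,None,fx=2,fy=2)
w=cv2.resize(cv2.imread("pics/wrist10.png"),(400,300));w=cv2.copyMakeBorder(w,0,20,0,0,0);cv2.imwrite("pics/s10.png",np.hstack([s,w]))
E
```

```text
clock: 20.95
position: [0.427, 0.2667, 0.0494]
ee_rot: [3.141, -0.008, 0.004]
force: [0.2, 0.6, -0.0]
width: 0.517
dp [-0.0014, 0.0001, 0.0192] rot [0.0001, -0.0039, -0.0049] t 21.05
```

View pics/s10.png

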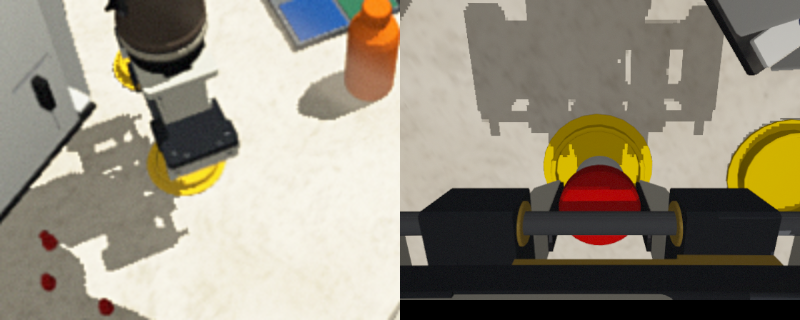

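```bash
python3 -m pendant '[{"dp":[-0.001,-0.001,0.008],"rotation":[0,0,0],"fingers":1},{"dp":[-0.001,-0.001,0.014],"rotation":[0,0,0],"fingers":1},{"dp":[-0.001,-0.001,0.018],"rotation":[0,0,0],"fingers":1},{"dp":[-0.001,-0.001,0.0195],"rotation":[0,0,0],"fingers":1},{"dp":[-0.001,-0.001,0.0195],"rotation":[0,0,0],"fingers":1},{"dp":[-0.001,-0.001,0.0195],"rotation":[0,0,0],"fingers":1}]'
python3 - <<'E'
from h import *
print(arm.observe()['force'].round(1),arm.observe()['position'].round(4))
E
```

```text
clock: 21.8
position: [0.4263, 0.268, 0.0308]
ee_rot: [3.141, -0.008, 0.006]
force: [-1.4, -1.8, 3.1]
width: 0.518
[-1.4 -1.8  3.1] [0.4263 0.268  0.0308]
```

```bash
python3 -m pendant '[{"dp":[0,0,0],"rotation":[0,0,0],"fingers":0.5},{"dp":[0,0,0],"rotation":[0,0,0],"fingers":-1},{"dp":[0,0,0],"rotation":[0,0,0],"fingers":-1},{"dp":[0,0,0],"rotation":[0,0,0],"fingers":-1},{"dp":[0,0,0],"rotation":[0,0,0],"fingers":-1},{"dp":[0,0,-0.02],"rotation":[0,0,0],"fingers":-1},{"dp":[0,0,-0.06],"rotation":[0,0,0],"fingers":-1},{"dp":[0,0,-0.1],"rotation":[0,0,0],"fingers":-1},{"dp":[0,0,-0.14],"rotation":[0,0,0],"fingers":-1},{"dp":[0.02,0.04,-0.18],"rotation":[0,0,0],"fingers":-1},{"dp":[0.05,0.09,-0.2],"rotation":[0,0,0],"fingers":-1},{"dp":[0.05,0.09,-0.2],"rotation":[0,0,0],"fingers":-1},{"dp":[0.05,0.09,-0.2],"rotation":[0,0,0],"fingers":-1}]'
python3 - <<'E'
from h import *
for n in("wrist","scene"):cv2.imwrite(f"pics/{n}11.png",arm.get_image(n))
c=cam("wrist");im=cv2.imread("pics/wrist11.png")
for nm,lo,hi,z in [("red",(0,150,60),(4,255,255),.056),("yel",(20,110,60),(35,255,255),.004)]:
    for a,ce,m in blobs(im,lo,hi,400):
        ct=max(cv2.findContours(m.astype(np.uint8),0,1)[0],key=len); r=cv2.fitEllipse(cv2.convexHull(ct))
        print(nm,a,np.round(r[0],1),onz(c,r[0],z).round(4))
s=cv2.imread("pics/scene11.png")[220:380,130:330];s=cv2.resize(s,None,fx=2,fy=2)
w=cv2.resize(im,(400,300));w=cv2.copyMakeBorder(w,0,20,0,0,0);cv2.imwrite("pics/s11.png",np.hstack([s,w]))
E
```

```text
clock: 23.42
position: [0.4748, 0.1779, 0.2308]
ee_rot: [3.141, -0.009, 0.005]
force: [-0.2, -0.7, -0.2]
width: 1.0
red 1539 [223.6  91.4] [0.4265 0.2698 0.056 ]
yel 4210 [230.4  93.6] [0.4258 0.2705 0.004 ]
yel 6666 [383.1  98. ] [0.5804 0.2658 0.004 ]
```

View pics/s11.png

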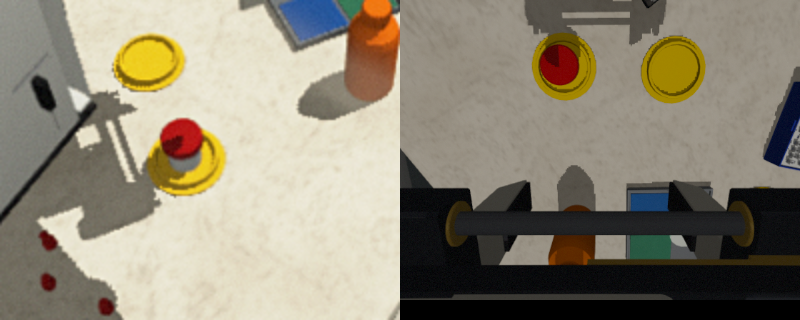

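The cup stands upright and centred in the chosen holder. Now back to the tray for the blue bottle.

```bash
python3 -m pendant '[{"dp":[0.01,0.03,-0.02],"rotation":[0,0,0],"fingers":-1},{"dp":[0.03,0.07,-0.04],"rotation":[0,0,0],"fingers":-1},{"dp":[0.04,0.12,-0.06],"rotation":[0,0,0],"fingers":-1},{"dp":[0.05,0.17,-0.06],"rotation":[0,0,0],"fingers":-1},{"dp":[0.06,0.22,-0.06],"rotation":[0,0,0],"fingers":-1},{"dp":[0.07,0.27,-0.06],"rotation":[0,0,0],"fingers":-1},{"dp":[0.08,0.32,-0.06],"rotation":[0,0,0],"fingers":-1},{"dp":[0.09,0.37,-0.06],"rotation":[0,0,0],"fingers":-1},{"dp":[0.096,0.42,-0.06],"rotation":[0,0,0],"fingers":-1},{"dp":[0.096,0.448,-0.06],"rotation":[0,0,0],"fingers":-1},{"dp":[0.096,0.448,-0.06],"rotation":[0,0,0],"fingers":-1},{"dp":[0.096,0.448,-0.06],"rotation":[0,0,0],"fingers":-1}]'
python3 - <<'E'
from h import *
for n in("wrist","top"):cv2.imwrite(f"pics/{n}12.png",arm.get_image(n))
c=cam("wrist");im=cv2.imread("pics/wrist12.png")
for nm,lo,hi,z in [("blue",(105,120,40),(130,255,255),.131),("green",(65,60,30),(95,255,255),.010),("bluetile",(100,120,40),(125,255,255),.01)]:
    for a,ce,m in blobs(im,lo,hi,400):
        ct=max(cv2.findContours(m.astype(np.uint8),0,1)[0],key=len); r=cv2.minAreaRect(ct)
        print(nm,a,ce.round(1),onz(c,ce,z).round(4),np.round(r[0],1),onz(c,r[0],z).round(4))
go(.5708,-.194,.29);go(.5708,-.194,.074)
E
```

```text
clock: 25.02
position: [0.5691, -0.2671, 0.2904]
ee_rot: [-3.14, 0.001, -0.004]
force: [0.0, 0.1, 0.1]
width: 0.999
blue 973 [280.8 114. ] [ 0.5711 -0.1949  0.131 ] [281. 114.] [ 0.5712 -0.1949  0.131 ]
green 3831 [506.  206.5] [ 0.8548 -0.3075  0.01  ] [506.3 206.2] [ 0.855  -0.3071  0.01  ]
bluetile 973 [280.8 114. ] [ 0.5718 -0.1956  0.01  ] [281. 114.] [ 0.5721 -0.1955  0.01  ]
dp [0.0017, -0.0731, 0.0009] rot [-0.0006, -0.0027, 0.0001] t 25.12
dp [0.0011, -0.073, 0.2169] rot [-0.0006, -0.0027, 0.0001] t 25.12
```

View pics/wrist12.png

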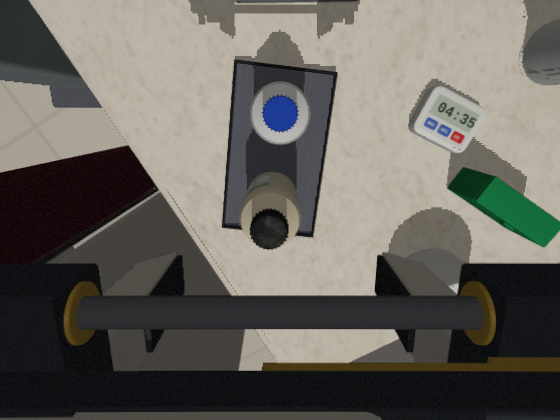

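Both bottles are upright in the tray. The blue cap at wrist (281,114) gives (0.571, -0.195), so I'll descend and grasp it.

```bash
python3 -m pendant '[{"dp":[0.0015,-0.04,0],"rotation":[0,0,0],"fingers":-1},{"dp":[0.0015,-0.0725,0.02],"rotation":[0,0,0],"fingers":-1},{"dp":[0.0015,-0.0725,0.05],"rotation":[0,0,0],"fingers":-1},{"dp":[0.0015,-0.0725,0.09],"rotation":[0,0,0],"fingers":-1},{"dp":[0.0015,-0.0725,0.12],"rotation":[0,0,0],"fingers":-1},{"dp":[0.0015,-0.0725,0.15],"rotation":[0,0,0],"fingers":-1},{"dp":[0.0015,-0.0725,0.18],"rotation":[0,0,0],"fingers":-1},{"dp":[0.0015,-0.0725,0.2],"rotation":[0,0,0],"fingers":-1},{"dp":[0.0015,-0.0725,0.215],"rotation":[0,0,0],"fingers":-1},{"dp":[0.0015,-0.0725,0.216],"rotation":[0,0,0],"fingers":-1},{"dp":[0.0015,-0.0725,0.216],"rotation":[0,0,0],"fingers":-1},{"dp":[0.0015,-0.0725,0.216],"rotation":[0,0,0],"fingers":1},{"dp":[0.0015,-0.0725,0.216],"rotation":[0,0,0],"fingers":1},{"dp":[0.0015,-0.0725,0.216],"rotation":[0,0,0],"fingers":1},{"dp":[0.0015,-0.0725,0.216],"rotation":[0,0,0],"fingers":1},{"dp":[0.0015,-0.0725,0.216],"rotation":[0,0,0],"fingers":1},{"dp":[0.0015,-0.0725,0.216],"rotation":[0,0,0],"fingers":1},{"dp":[0.0015,-0.0725,0.216],"rotation":[0,0,0],"fingers":1}]' 25
python3 - <<'E'
from h import *
cv2.imwrite("pics/wrist13.png",arm.get_image("wrist"))
print(arm.observe()['position'].round(4),arm.observe()['force'].round(1))
E
```

```text
clock: 27.38
position: [0.5711, -0.1945, 0.075]
ee_rot: [-3.141, -0.0, -0.004]
force: [-0.5, -0.4, 2.2]
width: 0.624
[ 0.5711 -0.1945  0.075 ] [-1.  -0.1  3. ]
```

View pics/wrist13.png

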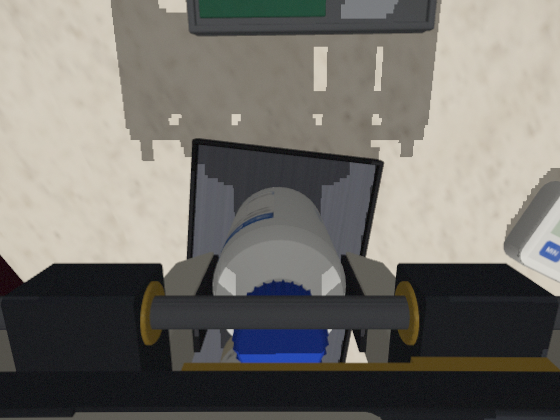

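```bash
python3 -m pendant '[{"dp":[0,0,-0.02],"rotation":[0,0,0],"fingers":1},{"dp":[0,0,-0.05],"rotation":[0,0,0],"fingers":1},{"dp":[0,0,-0.08],"rotation":[0,0,0],"fingers":1},{"dp":[0,-0.02,-0.11],"rotation":[0,0,0],"fingers":1},{"dp":[-0.002,-0.06,-0.11],"rotation":[0,0,0.1],"fingers":1},{"dp":[-0.004,-0.1,-0.11],"rotation":[0,0,0.22],"fingers":1},{"dp":[-0.006,-0.14,-0.11],"rotation":[0,0,0.35],"fingers":1},{"dp":[-0.008,-0.18,-0.11],"rotation":[0,0,0.45],"fingers":1},{"dp":[-0.01,-0.21,-0.11],"rotation":[0,0,0.524],"fingers":1},{"dp":[-0.01,-0.235,-0.11],"rotation":[0,0,0.524],"fingers":1},{"dp":[-0.01,-0.235,-0.09],"rotation":[0,0,0.524],"fingers":1},{"dp":[-0.01,-0.235,-0.07],"rotation":[0,0,0.524],"fingers":1},{"dp":[-0.01,-0.235,-0.05],"rotation":[0,0,0.524],"fingers":1},{"dp":[-0.01,-0.235,-0.05],"rotation":[0,0,0.524],"fingers":1}]'
python3 - <<'E'
from h import *
for n in("wrist","scene"):cv2.imwrite(f"pics/{n}14.png",arm.get_image(n))
go(.561,.041,.079,-30)
s=cv2.imread("pics/scene14.png")[150:290,230:405];s=cv2.resize(s,(400,320))
w=cv2.resize(cv2.imread("pics/wrist14.png"),(400,300));w=cv2.copyMakeBorder(w,0,20,0,0,0);cv2.imwrite("pics/s14.png",np.hstack([s,w]))
E
```

```text
clock: 29.18
position: [0.5597, 0.0403, 0.1236]
ee_rot: [-3.035, 0.813, 0.001]
force: [0.0, -0.2, -1.4]
width: 0.632
dp [-0.0004, -0.0002, 0.0464] rot [-0.0019, -0.0019, -0.0002] t 29.27
```

View pics/s14.png

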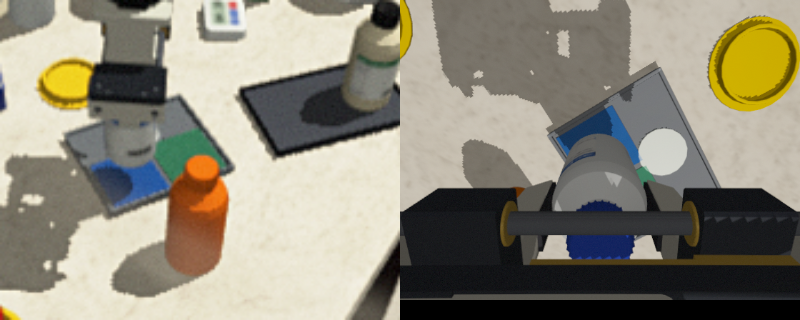

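The blue bottle hangs over its blue tile, so I'll lower it.

```bash
python3 -m pendant '[{"dp":[0,0,0.015],"rotation":[0,0,0],"fingers":1},{"dp":[0,0,0.028],"rotation":[0,0,0],"fingers":1},{"dp":[0,0,0.038],"rotation":[0,0,0],"fingers":1},{"dp":[0,0,0.044],"rotation":[0,0,0],"fingers":1},{"dp":[0,0,0.0465],"rotation":[0,0,0],"fingers":1},{"dp":[0,0,0.0465],"rotation":[0,0,0],"fingers":1},{"dp":[0,0,0.0465],"rotation":[0,0,0],"fingers":1}]'
python3 - <<'E'
from h import *
print(arm.observe()['position'].round(4),arm.observe()['force'].round(1));go(.561,.041,.079,-30)
E
```

```text
clock: 30.15
position: [0.5615, 0.0406, 0.0791]
ee_rot: [-3.033, 0.813, -0.004]
force: [-0.5, -0.4, -2.0]
width: 0.632
[0.5615 0.0406 0.0791] [-0.5 -0.4 -2. ]
dp [-0.0006, -0.0001, 0.0001] rot [-0.0022, -0.0023, -0.0003] t 30.15
```

```bash
python3 -m pendant '[{"dp":[-0.0005,0,0.001],"rotation":[0,0,0],"fingers":1},{"dp":[-0.0005,0,0.0015],"rotation":[0,0,0],"fingers":1},{"dp":[-0.0005,0,0.0015],"rotation":[0,0,0],"fingers":1}]'
python3 - <<'E'
from h import *
print(arm.observe()['position'].round(4),arm.observe()['force'].round(1))
E
```

```text
clock: 30.52
position: [0.5616, 0.041, 0.0788]
ee_rot: [-3.033, 0.813, -0.007]
force: [-3.2, -0.9, 11.0]
width: 0.629
[0.5616 0.041  0.0788] [-3.2 -0.9 11. ]
```

```bash
python3 -m pendant '[{"dp":[0,0,0],"rotation":[0,0,0],"fingers":1},{"dp":[0,0,0],"rotation":[0,0,0],"fingers":-1},{"dp":[0,0,0],"rotation":[0,0,0],"fingers":-1},{"dp":[0,0,0],"rotation":[0,0,0],"fingers":-1},{"dp":[0,0,0],"rotation":[0,0,0],"fingers":-1},{"dp":[0,0,-0.02],"rotation":[0,0,0],"fingers":-1},{"dp":[0,0,-0.06],"rotation":[0,0,0],"fingers":-1},{"dp":[0,0,-0.1],"rotation":[0,0,0],"fingers":-1},{"dp":[0,0,-0.15],"rotation":[0,0,0],"fingers":-1},{"dp":[0,0,-0.19],"rotation":[0,0,0],"fingers":-1},{"dp":[0,0,-0.2],"rotation":[0,0,0],"fingers":-1}]'
python3 - <<'E'
from h import *
cv2.imwrite("pics/scene15.png",arm.get_image("scene"))
s=cv2.imread("pics/scene15.png")[120:300,230:470]
cv2.imwrite("pics/s15.png",cv2.resize(s,None,fx=3,fy=3))
go(.5605,-.36,.29)
E
```

```text
clock: 31.9
position: [0.5618, 0.0412, 0.2817]
ee_rot: [-3.031, 0.813, -0.014]
force: [-0.3, 0.7, -1.2]
width: 1.001
dp [0.1998, 0.3478, -0.009] rot [-0.0031, -0.008, -0.5239] t 31.95
```

View pics/s15.png

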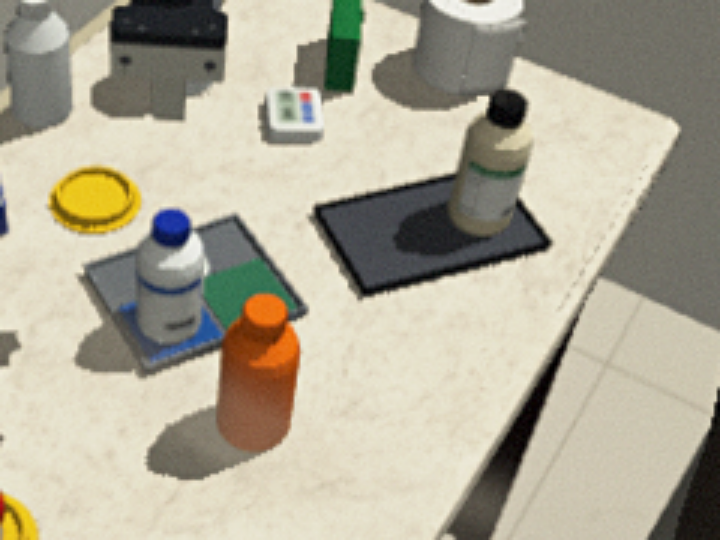

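Blue stands upright on its tile, at crop (170,285). Next, above the black bottle.

```bash
python3 -m pendant '[{"dp":[0.02,0.035,-0.009],"rotation":[0,0,-0.1],"fingers":-1},{"dp":[0.045,0.08,-0.009],"rotation":[0,0,-0.2],"fingers":-1},{"dp":[0.07,0.12,-0.009],"rotation":[0,-0.004,-0.35],"fingers":-1},{"dp":[0.095,0.165,-0.009],"rotation":[-0.003,-0.008,-0.5],"fingers":-1},{"dp":[0.12,0.21,-0.009],"rotation":[-0.003,-0.008,-0.524],"fingers":-1},{"dp":[0.145,0.255,-0.009],"rotation":[-0.003,-0.008,-0.524],"fingers":-1},{"dp":[0.17,0.3,-0.009],"rotation":[-0.003,-0.008,-0.524],"fingers":-1},{"dp":[0.19,0.33,-0.009],"rotation":[-0.003,-0.008,-0.524],"fingers":-1},{"dp":[0.2,0.348,-0.009],"rotation":[-0.003,-0.008,-0.524],"fingers":-1},{"dp":[0.2,0.348,-0.009],"rotation":[-0.003,-0.008,-0.524],"fingers":-1},{"dp":[0.2,0.348,-0.009],"rotation":[-0.003,-0.008,-0.524],"fingers":-1}]'
python3 - <<'E'
from h import *
cv2.imwrite("pics/wrist16.png",arm.get_image("wrist"))
c=cam("wrist");im=cv2.imread("pics/wrist16.png")
for a,ce,m in blobs(im,(0,0,0),(180,255,45),100,(200,60,360,230)):
    print(a,ce.round(1),onz(c,ce,.148).round(4))
go(.5605,-.294,.0945)
E
```

```text
clock: 33.33
position: [0.5611, -0.358, 0.2898]
ee_rot: [-3.14, -0.004, -0.0]
force: [0.1, 0.9, 1.1]
width: 1.003
490 [256.9 138.2] [ 0.5431 -0.3047  0.148 ]
169 [331.5  96.3] [ 0.6025 -0.272   0.148 ]
871 [277.  125.3] [ 0.5595 -0.2943  0.148 ]
dp [-0.0006, -0.0637, 0.1956] rot [-0.0012, -0.0003, 0.0028] t 33.38
```

View pics/wrist16.png

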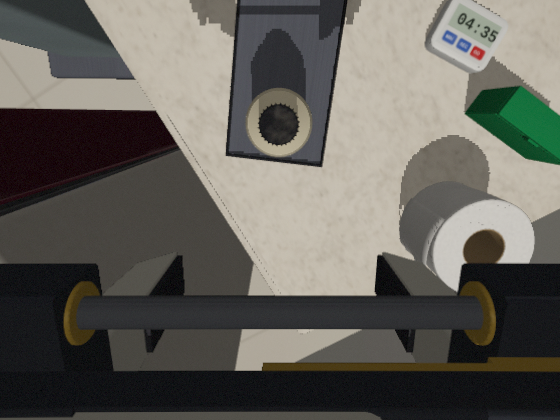

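The black cap at wrist (278,125) gives (0.560, -0.294), as expected. Descending to grasp.

```bash
python3 -m pendant '[{"dp":[-0.001,-0.035,0],"rotation":[0,0,0],"fingers":-1},{"dp":[-0.001,-0.064,0.02],"rotation":[0,0,0],"fingers":-1},{"dp":[-0.001,-0.064,0.05],"rotation":[0,0,0],"fingers":-1},{"dp":[-0.001,-0.064,0.08],"rotation":[0,0,0],"fingers":-1},{"dp":[-0.001,-0.064,0.11],"rotation":[0,0,0],"fingers":-1},{"dp":[-0.001,-0.064,0.14],"rotation":[0,0,0],"fingers":-1},{"dp":[-0.001,-0.064,0.165],"rotation":[0,0,0],"fingers":-1},{"dp":[-0.001,-0.064,0.185],"rotation":[0,0,0],"fingers":-1},{"dp":[-0.001,-0.064,0.195],"rotation":[0,0,0],"fingers":-1},{"dp":[-0.001,-0.064,0.195],"rotation":[0,0,0],"fingers":-1},{"dp":[-0.001,-0.064,0.195],"rotation":[0,0,0],"fingers":1},{"dp":[-0.001,-0.064,0.195],"rotation":[0,0,0],"fingers":1},{"dp":[-0.001,-0.064,0.195],"rotation":[0,0,0],"fingers":1},{"dp":[-0.001,-0.064,0.195],"rotation":[0,0,0],"fingers":1},{"dp":[-0.001,-0.064,0.195],"rotation":[0,0,0],"fingers":1},{"dp":[-0.001,-0.064,0.195],"rotation":[0,0,0],"fingers":1},{"dp":[-0.001,-0.064,0.195],"rotation":[0,0,0],"fingers":1}]' 25
python3 - <<'E'
from h import *
print(arm.observe()['position'].round(4),arm.observe()['force'].round(1))
E
```

```text
clock: 35.5
position: [0.5603, -0.2938, 0.0955]
ee_rot: [-3.141, -0.004, -0.001]
force: [-1.4, 0.4, 5.4]
width: 0.673
[ 0.5603 -0.2938  0.0955] [-1.4  0.4  5.4]
```

```bash
python3 -m pendant '[{"dp":[0,0,-0.02],"rotation":[0,0,0],"fingers":1},{"dp":[0,0,-0.05],"rotation":[0,0,0],"fingers":1},{"dp":[0,0,-0.08],"rotation":[0,0,0],"fingers":1},{"dp":[0,-0.02,-0.1],"rotation":[0,0,0],"fingers":1},{"dp":[0,-0.06,-0.1],"rotation":[0,0,0],"fingers":1},{"dp":[0,-0.1,-0.1],"rotation":[0,0,0],"fingers":1},{"dp":[0,-0.14,-0.1],"rotation":[0,0,0],"fingers":1},{"dp":[0.001,-0.18,-0.1],"rotation":[0,0,0],"fingers":1},{"dp":[0.001,-0.21,-0.1],"rotation":[0,0,0],"fingers":1},{"dp":[0.001,-0.24,-0.1],"rotation":[0,0,0],"fingers":1},{"dp":[0.001,-0.255,-0.09],"rotation":[0,0,0],"fingers":1},{"dp":[0.001,-0.259,-0.07],"rotation":[0,0,0],"fingers":1},{"dp":[0.001,-0.259,-0.05],"rotation":[0,0,0],"fingers":1},{"dp":[0.001,-0.259,-0.05],"rotation":[0,0,0],"fingers":1},{"dp":[0.001,-0.259,-0.05],"rotation":[0,0,0],"fingers":1}]'
python3 - <<'E'
from h import *
for n in("wrist","scene"):cv2.imwrite(f"pics/{n}17.png",arm.get_image(n))
go(.5615,-.035,.1)
c=cam("wrist");im=cv2.imread("pics/wrist17.png")
for a,ce,m in blobs(im,(105,120,40),(130,255,255),400): print(a,ce.round(1),onz(c,ce,.135).round(4))
s=cv2.imread("pics/scene17.png")[150:290,230:405];s=cv2.resize(s,(400,320))
w=cv2.resize(im,(400,300));w=cv2.copyMakeBorder(w,0,20,0,0,0);cv2.imwrite("pics/s17.png",np.hstack([s,w]))
E
```

```text
clock: 37.38
position: [0.5606, -0.035, 0.1459]
ee_rot: [-3.141, -0.004, -0.001]
force: [0.1, -0.0, -1.6]
width: 0.671
dp [0.0004, 0.0001, 0.0464] rot [-0.0008, -0.0019, 0.0024] t 37.48
3540 [282.5 106.3] [0.5626 0.0413 0.135 ]
```

View pics/s17.png

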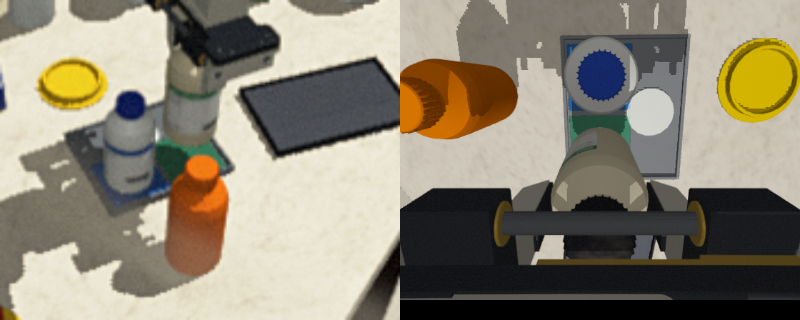

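```bash
python3 -m pendant '[{"dp":[0.0005,0,0.015],"rotation":[0,0,0],"fingers":1},{"dp":[0.0005,0,0.028],"rotation":[0,0,0],"fingers":1},{"dp":[0.0005,0,0.038],"rotation":[0,0,0],"fingers":1},{"dp":[0.0005,0,0.044],"rotation":[0,0,0],"fingers":1},{"dp":[0.0005,0,0.0465],"rotation":[0,0,0],"fingers":1},{"dp":[0.0005,0,0.0468],"rotation":[0,0,0],"fingers":1},{"dp":[0.0005,0,0.0468],"rotation":[0,0,0],"fingers":1}]'
python3 - <<'E'
from h import *
print(arm.observe()['position'].round(4),arm.observe()['force'].round(1));go(.5615,-.035,.0995)
E
```

```text
clock: 38.35
position: [0.5618, -0.0349, 0.0999]
ee_rot: [-3.141, -0.004, -0.004]
force: [0.6, 1.1, -1.8]
width: 0.671
[ 0.5618 -0.0349  0.0999] [ 0.6  1.1 -1.8]
dp [-0.0003, 0.0001, 0.0004] rot [-0.0008, -0.0025, 0.0024] t 38.35
```

```bash
python3 -m pendant '[{"dp":[0,0,0.0005],"rotation":[0,0,0],"fingers":1},{"dp":[0,0,0.001],"rotation":[0,0,0],"fingers":1},{"dp":[0,0,0.001],"rotation":[0,0,0],"fingers":1}]'
python3 - <<'E'
from h import *
print(arm.observe()['position'].round(4),arm.observe()['force'].round(1))
E
```

```text
clock: 38.72
position: [0.5621, -0.0349, 0.0995]
ee_rot: [-3.141, -0.004, -0.005]
force: [-0.1, 0.4, 5.0]
width: 0.669
[ 0.5621 -0.0349  0.0995] [-0.1  0.4  5. ]
```

In contact at 5 N. I'll release, retreat and check.

```bash
python3 -m pendant '[{"dp":[0,0,0],"rotation":[0,0,0],"fingers":1},{"dp":[0,0,0],"rotation":[0,0,0],"fingers":-1},{"dp":[0,0,0],"rotation":[0,0,0],"fingers":-1},{"dp":[0,0,0],"rotation":[0,0,0],"fingers":-1},{"dp":[0,0,0],"rotation":[0,0,0],"fingers":-1},{"dp":[0,0,-0.02],"rotation":[0,0,0],"fingers":-1},{"dp":[0,0,-0.06],"rotation":[0,0,0],"fingers":-1},{"dp":[0,0,-0.1],"rotation":[0,0,0],"fingers":-1},{"dp":[0,0,-0.15],"rotation":[0,0,0],"fingers":-1},{"dp":[0,0.03,-0.18],"rotation":[0,0,0],"fingers":-1},{"dp":[0,0.07,-0.2],"rotation":[0,0,0],"fingers":-1},{"dp":[0,0.07,-0.2],"rotation":[0,0,0],"fingers":-1},{"dp":[0,0.07,-0.2],"rotation":[0,0,0],"fingers":-1}]'
python3 - <<'E'
from h import *
for n in("wrist","scene"):cv2.imwrite(f"pics/{n}18.png",arm.get_image(n))
c=cam("wrist");im=cv2.imread("pics/wrist18.png")
for nm,lo,hi,z in [("blue",(105,120,40),(130,255,255),.135),("black",(0,0,0),(180,255,45),.156)]:
    for a,ce,m in blobs(im,lo,hi,200,(200,0,400,230)): print(nm,a,ce.round(1),onz(c,ce,z).round(4))
print(arm.observe()['position'].round(3))
cv2.imwrite("pics/w18.png",cv2.resize(im[20:240,180:440],None,fx=2.7,fy=2.7,interpolation=cv2.INTER_CUBIC))
E
```

```text
clock: 40.35
position: [0.5614, -0.1045, 0.2991]
ee_rot: [-3.14, -0.004, -0.004]
force: [-0.5, 0.6, -0.6]
width: 1.0
blue 1299 [280.   20.7] [0.5618 0.0405 0.135 ]
blue 894 [276.1  68.8] [0.5588 0.0047 0.135 ]
black 1193 [280.8 117.7] [ 0.5628 -0.0342  0.156 ]
black 402 [288.9 208.1] [ 0.5703 -0.1094  0.156 ]
[ 0.561 -0.104  0.299]
```

View pics/w18.png

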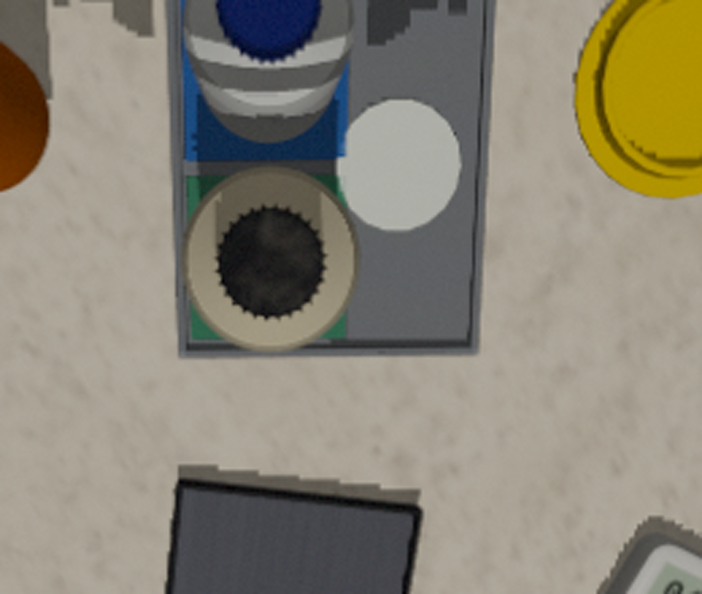

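View pics/scene18.png

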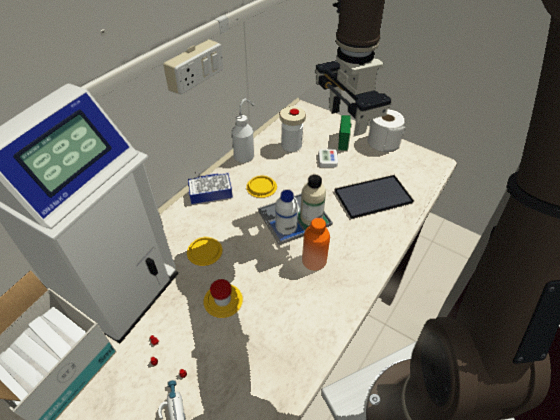

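```bash
python3 -m pendant '[{"dp":[-0.01,0.04,0],"rotation":[0,0,0],"fingers":-1},{"dp":[-0.03,0.09,0],"rotation":[0,0,0],"fingers":-1},{"dp":[-0.05,0.14,0],"rotation":[0,0,0],"fingers":-1},{"dp":[-0.08,0.19,0],"rotation":[0,0,0],"fingers":-1},{"dp":[-0.11,0.24,0],"rotation":[0,0,0],"fingers":-1},{"dp":[-0.14,0.29,0],"rotation":[0,0,0],"fingers":-1},{"dp":[-0.17,0.33,0],"rotation":[0,0,0],"fingers":-1},{"dp":[-0.2,0.37,0],"rotation":[0,0,0],"fingers":-1},{"dp":[-0.2,0.37,0],"rotation":[0,0,0],"fingers":-1},{"dp":[-0.2,0.37,0],"rotation":[0,0,0],"fingers":-1}]'
python3 - <<'E'
from h import *
im=arm.get_image("top");cv2.imwrite("pics/top19.png",im);c=cam("top");im0=cv2.imread("pics/top0.png")
for n,i in(("start",im0),("end",im)):
  for nm,lo,hi,z,roi in [("bluecap",(105,120,60),(130,255,255),.135,(255,205,285,228)),("black",(0,0,0),(180,255,50),.156,(295,205,318,228)),("red",(0,150,80),(4,255,255),.055,(140,170,320,310)),("orange",(5,150,80),(15,255,255),.14,(250,250,300,300)),("timer",(0,0,150),(180,60,255),.018,(355,118,395,162)),("tipbox",(105,80,40),(130,255,255),.05,(175,100,245,155))]:
    for a,ce,m in blobs(i,lo,hi,60,roi): print(n,nm,a,ce.round(1),onz(c,ce,z).round(4))
cv2.imwrite("pics/t19.png",cv2.resize(np.hstack([im0[90:310,140:450],im[90:310,140:450]])[:,:],None,fx=1.28,fy=1.28))
E
```

```text
clock: 41.7
position: [0.3638, -0.4732, 0.2973]
ee_rot: [-3.139, -0.009, -0.003]
force: [0.9, 0.3, 0.0]
width: 0.999
start bluecap 150 [269.1 218.9] [0.5577 0.0396 0.135 ]
start black 192 [306.6 218.1] [ 0.5589 -0.0329  0.156 ]
start red 264 [288.5 196.2] [ 0.6172 -0.0008  0.055 ]
start orange 416 [275.8 279.5] [0.44   0.0237 0.14  ]
start timer 134 [359.8 125.5] [ 0.7952 -0.1661  0.018 ]
start timer 73 [378.3 121.5] [ 0.8057 -0.2094  0.018 ]
start timer 561 [380.8 152. ] [ 0.7323 -0.2149  0.018 ]
start tipbox 187 [215.9 141. ] [0.7393 0.1646 0.05  ]
end bluecap 153 [269.2 217.7] [0.5601 0.0396 0.135 ]
end black 192 [307.7 217.4] [ 0.5604 -0.035   0.156 ]
end red 286 [162.3 281.8] [0.4258 0.2647 0.055 ]
end orange 358 [273.7 278.7] [0.4414 0.0278 0.14  ]
end timer 927 [376.3 143.2] [ 0.7534 -0.2047  0.018 ]
end tipbox 153 [211.8 142.6] [0.7355 0.1738 0.05  ]
```

View pics/t19.png

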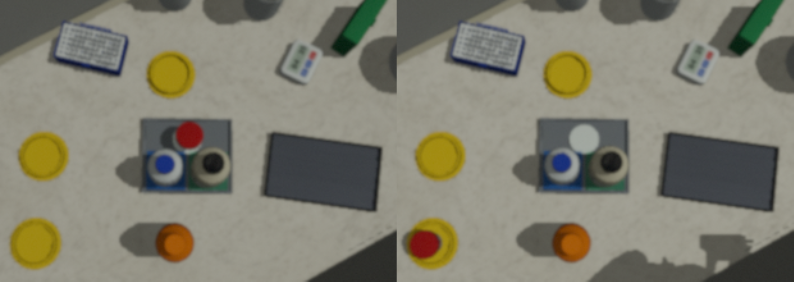

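The start (left) and end (right) top pictures match for the timer, tip box and orange bottle. Both bottles are upright on their own tiles, and the cup is in the nearest holder. I'm handing in.

```bash
python3 -c "
from cell import arm
print(arm.observe()['clock']);print(arm.sign_off())"
```

```text
41.75
the job is handed in; nothing more can be done
None
```

The job is handed in at 41.75 s of the 136 s allowed. I moved both bottles upright to the tray (black first, then blue) and put the cup upright in the yellow holder nearest the base. Then I put the blue-capped bottle back on the blue tile and the black-capped bottle on the green tile.

- **Bottles:** the last pictures show both upright. Their caps measured about 1–2 mm from the tile centres seen by the wrist camera, and up to about 3 mm from those implied by the top camera's stand position.
- **Cup:** it stands upright, about 1 mm from the middle of the holder's well.
- **Bystanders:** the timer, tip box and orange bottle look unmoved when the start and end top pictures are compared. Their colour-mask positions did not agree (orange by 4 mm, tip box by 10 mm, the timer's mask broke up). I put that down to lighting and shadow and relied on the side-by-side view.
- **Cameras:** the scene camera put low objects 5–8 mm nearer in x than the other two cameras, so I placed by the top and wrist cameras. The highest force reading I saw was about 11 N, when setting the blue bottle down.

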